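# Refit the drive gear's retaining ring

### The job

Squeeze the red-handled ring pliers to spread the retaining ring that lies on the blue stand, lift it off and slide it down over the upright shaft so that it pushes the white gear fully home, gently and without forcing it. Let the ring close in the shaft's groove, flat and centred, then put the pliers back upright in their black holder and let go. Handle the ring with the pliers only, keep the fingers off the gear, and leave the other things on the bench where they are.

Things in the scene. Friction and masses are not known exactly. Their poses are not given: they have to be found in the camera images.
- pliers: Ring pliers, about 0.15 kg, upright in the holder, tips down. Origin: midway between the two pivots of the levers; z up towards the handle ends, y across from handle to handle; same seen from either side. The levers do not cross: squeezing the handles together (along y) drives the tips APART, up to a firm stop; a spring reopens them. Dark plate 40 x 16 mm at the origin.
- pliers_grip (a point): Between the red handles, 45 mm above the pliers' origin: where to squeeze. Handles: 14 mm wide, from 40 mm below to 23 mm above this point, a 5 mm ledge 28 to 33 mm below it. Outer faces 55 mm apart here at rest (65 mm at the ends: a grip at 61 mm holds them unspread), upright and about 33 mm apart at the stop. Takes 5 N at rest, 20 N at the stop with the ring.
- pliers_tips (a point): Midway between the tip ends, 80 mm below the pliers' origin. Each tip is 12 mm long along x. Its outer face has a lip (lowest 2 mm) and a shoulder (8 to 14 mm above the tip end), both sticking out 2.5 mm; the 6 mm notch between them takes a lug of the ring. Over the lips the tips measure 16 mm at rest, 55 mm at the stop. They rise or sink less than 1 mm as they spread.
- pliers_left (a joint): How far the pliers' left lever is turned by squeezing, rad: 0 at rest, 0.25 at the stop; the right lever mirrors it. Each 0.1 rad brings each handle 4.5 mm inwards at the grip point and moves each tip 8 mm outwards.
- holder: Fixed black pliers holder on a dark 90 mm square foot. Origin: centre of the underside, z up. Pocket 24 mm along x by 40 mm along y, open at the top 55 mm above the bench, its floor 6 mm above the bench. The pliers stand in it on their tips, their y along the holder's y (either way round), their origin 86 mm above the bench.
- ring: Steel C-shaped retaining ring, 40 g, flat on the blue stand. Origin: bore centre on the underside; z up; x points out through the gap. Two 4 mm thick arms, inner radius 14.4, outer 20.4 mm, hinged 17 mm behind the origin and sprung shut. Spread 0.27 rad an arm or more, it clears the shaft if the shaft's axis is at x = +2.5 mm of the ring; closed in the groove, origin and axis agree.
- ring_gap (a point): In the gap, on the underside, 27 mm ahead of the ring's origin: the middle of the pliers' tips goes here, pliers' x along the ring's x. Lugs at both sides from 6 mm behind to 9 mm ahead; gap 30 mm wide at their rear, 22 mm in front. Their inner 4 mm are ledges 6 to 9 mm above the underside, hollow below for the lips: squeeze with the tip ends 1 to 4 mm above the underside.
- ring_left (a joint): How far the ring's left arm is swung open, rad: 0 closed, about 0.31 when the pliers reach their stop; the right arm mirrors it. About 7 N on each lug spreads it.
- ring_stand: Fixed blue stand, 90 x 76 mm, flat top 30 mm above the bench; a white button 24 mm across and 3.5 mm high lies inside the ring. Origin: on the underside, below the button's centre; z up.
- clamp: Fixed clamp, 100 mm square grey foot, holding an upright oiled steel shaft, 32 mm in diameter, with a flat-topped white gear, 80 mm across, round it. Origin: underside, on the shaft's axis; z up. The shaft's end is 66 to 86 mm above the bench, its top 4 mm chamfered to 25 mm diameter. Any turn of the ring about the shaft will do; let go in the groove, it centres itself.
- groove_mark (a point): On the shaft's axis, 50 mm above the bench. The shaft may be clamped up to 10 mm higher or lower: the lower edge of its groove (28.6 mm diameter, 5.5 mm high, 26 mm below the shaft's end) is that far off this mark. The gear's firm stop is level with that edge; the gear starts 3 to 7 mm above it, covering the groove, and slides down under 4 N: feel for the stop, never over 18 N.
- screwdriver: Bystander: yellow-handled screwdriver lying on the bench; leave it alone. Origin: on its underside.
- wrench: Bystander: steel wrench lying on the bench; leave it alone. Origin: on its underside.
- oiler: Bystander: small bottle, 120 mm tall, 44 mm across; leave it alone. Origin: on its underside.
- roller: Bystander: black rubber roller, 24 mm thick, 160 mm long, lying on the bench; leave it alone. Origin: on its underside.
- spare_gear: Bystander: grey spare gear, 48 mm across, flat on the bench; leave it alone. Origin: on its underside.
- fan: Bystander: black square fan, 80 x 80 x 25 mm, flat on the bench; leave it alone. Origin: on its underside.
There are look-alikes about, which are no part of the job. Of the things that look like the ring, the smallest one is meant.

How it is judged (in metres and radians):
On the way, in this order (a step that is already met when the one before it is completed fails the run):
1. the ring is spread on the pliers and lifted clear of its stand (value of joint ring_left above 0.12 rad and z of ring in the frame of ring_stand above 0.045 m and contact force between pliers and ring above 0.5 N), for 0.2 s.
2. the ring has closed in the groove, which it can only do with the gear at home (horizontal distance between ring and clamp below 0.0025 m and z of ring in the frame of clamp between 0.0385 and 0.0625 m and angle between ring's own z axis and vertical below 0.08 rad and value of joint ring_left below 0.06 rad), for 0.2 s.
At the end, for the whole second after the job is handed in: Ring closed (arms within 0.06 rad) in the groove, centred within 2.5 mm, flat within 0.08 rad, underside 38.5 to 62.5 mm above the bench (closed there, it can only be in the groove); pliers upright in the holder (within 15 mm, 0.25 rad, origin 80 to 95 mm up), released, at rest (all of step 2 and horizontal distance between pliers and holder below 0.015 m and z of pliers in the frame of holder between 0.08 and 0.095 m and angle between pliers's own z axis and vertical below 0.25 rad and linear speed of each of pliers, ring below 0.03 m/s); the robot touches nothing.
It fails at once if the gear or the shaft is pressed with more than 18 N (contact force between any of ring, pliers and clamp above 18 N).
It fails at once if the fingers touch the ring or the gear (contact force between the fingers and ring above 0.5 N or contact force between the fingers and clamp above 0.5 N).
It fails at once if a bystander is moved by more than 25 mm (distance of any of screwdriver, wrench, oiler, roller, spare_gear, fan from where it was at the start of the episode above 0.025 m).
It also fails if it takes over 67 s, if anything falls off the work surface, if the arm or the gripper's body presses on something with over 40 N, if the wrist force passes 120 N, or if a joint passes its speed limit or range.

### The arm

A 6-joint arm with a two-finger parallel gripper is mounted at the origin on the work surface. World frame = base frame: x ahead of the robot, y to its left, z up, the work surface at z = 0. Lengths are in m, angles in degrees, forces in N, time in s.
With the tool pointing down it reaches from about 0.4 to 0.925 m from the base axis. Payload 3.4 kg.
Tool frame: the origin (TCP) lies at the very end of the fingers, on their centre line; the grasp point (between the pads) lies 19 mm behind it (r.grasp_offset is the distance from the TCP to the grasp point, in m); z points along the fingers, y is the direction in which the jaws open and shut (so a half turn about z gives the same grasp; the last joint's range is limited). The gripper opens to 85 mm and grips with 20 to 120 N. Pads are 22 mm wide; open, the fingers measure 114 mm over their backs; the gripper's body (76 mm by 85 mm) begins 54 mm behind the grasp point. The pads swing forward as they close: fully open they stand 13 mm farther back than shut.
Start: joints at [-77.206, 17.578, 86.31, -0, 76.112, -4.211], TCP at [0.168, -0.55, 0.231] pointing down, gripper open.
Joint ranges: [-179.03, 179.03], [-60, 130.46], [8.19, 133.38], [-81.62, 261.62], [5.75, 156.47], [-153.77, 153.77]. Speed limits (degrees/s): [147.25, 147.25, 180, 180, 180, 180].

### API

Orientations are given as [roll, pitch, yaw] about the fixed x, y, z axes, in that order (R = Rz(yaw) Ry(pitch) Rx(roll)).
In Python, from rig import r gives the robot as it stands.
- The arm moves only by the tool servo_tool, never from a script. Its argument "plan" is a list of rows, each a list of 7 numbers: the finger opening in m, from 0 to 0.0854, then the shift along the tool's x, y, z in m, then the turn, a rotation vector about the tool's x, y, z in degrees. In form: [[grip, x, y, z, wx, wy, wz], ...]. A call has 1 to 20 rows; each row shifts and turns the commanded pose from where the row before left it, along the tool's axes as they then stand; what a row does not reach is not made up. A row lasts 1/8 s, in which the tool goes at most 62.5 mm and 10.7 degrees, less where a joint would pass 70% of its speed; a pose out of reach is approached as far as the arm can. A call with a gripper value outside its range is refused whole. The fingers move at their own pace and stop on an object; "squeeze" is the grip in N (left out, the last holds). Time passes only in rows, so rows that do not move let the fingers close. It gives the time, the measured TCP pose, the force and the opening at its end, in the units of the state.
- r.observe(): the state, without advancing time (a new reading comes with each control period).
- r.snapshot(name): name is "scene" or "top" or "wrist"; returns a dict with "frame" (420x560x3 uint8, red, green, blue), "z_map" (420x560 float32, m along the optical axis (not along the pixel's ray), 0 where there is no reading), "mtx" (3x3 intrinsics, pixels), "view" (4x4, takes a point from world to camera coordinates); the wrist camera has in their place "mount" (4x4, takes a point from camera to tool coordinates, whose origin is the TCP and whose axes are the flange's). Camera axes: x right, y up, looking along -z (the intrinsics and any distortion apply to the point x, -y, -z); pixel columns grow to the right and rows downward; lengths in m; the calibration is good to about 2 mm. A picture is of the moment at which its call begins: read the wrist's pose just before it.
- r.close_job(): hands the job in, once; it reports no verdict.
The state is a dict: "clock": time; "joint_positions": joint angles; "joint_vel": joint speeds; "tau": joint torques, N m; "tcp_pos": TCP position; "tcp_rot": TCP orientation; "ft_force": force on the tool from outside, world axes, zero at the start; "moment": the same for the moment, N m; "width": finger opening in m.
Only numpy, scipy, OpenCV 4.12 (cv2) and the standard library are available. Lean on these libraries where they do the work, as an engineer would, in place of code of your own. Each camera call takes 0.05 s, during which the arm holds its last target.

## Working session

There is one attempt and no reset: what is moved stays moved. The work goes in short steps, Python scripts to look and compute and a tool call to move; the robot and the scene stay as the last step left them, time stands still between calls to the robot, and variables do not carry over. Pictures are saved under pics/ and viewed, and the job is handed in when it is done.

Besides the shell and the picture viewer there is one more tool, called after "Request:" as a command line: name --pt "numbers of a row" for each row, then --argument value for the rest. servo_tool: Moves the arm, as the interface text tells. Its arguments: {"type":"object","properties":{"plan":{"type":"array","items":{"type":"array","items":{"type":"number"}}},"squeeze":{"type":"number"}},"required":["plan"]}

```bash
ls; mkdir -p pics; cat > h.py <<'E'
import numpy as np, cv2
from rig import r
def snap(n,f):
    d=r.snapshot(n); np.savez(f'{n}_{f}.npz',**d); cv2.imwrite(f'pics/{n}_{f}.png',d['frame'][:,:,::-1]); return d
def cloud(d):
    K=d['mtx'];z=d['z_map'];v,u=np.mgrid[:z.shape[0],:z.shape[1]]
    P=np.stack([(u-K[0,2])/K[0,0]*z,-(v-K[1,2])/K[1,1]*z,-z,np.ones_like(z)],-1)
    W=P@np.linalg.inv(d['view']).T
    W=W[...,:3]; W[z==0]=np.nan
    return W
E
python3 - <<'E'
from h import *
for n in ('scene','top'):
    d=snap(n,'0'); print(n,d.keys(),d['mtx'],d['view'])
    W=cloud(d); print(np.nanmin(W,(0,1)),np.nanmax(W,(0,1)),np.nanmedian(W[...,2]))
print(r.observe())
E
```

```text
pics
scene dict_keys(['frame', 'z_map', 'mtx', 'view']) [[413.14783976   0.         282.8010003 ]
 [  0.         413.14783976 205.37297395]
 [  0.           0.           1.        ]] [[-0.15099162  0.98834354 -0.01945698  0.05720223]
 [-0.63899215 -0.08256477  0.7647693   0.27822394]
 [ 0.75424834  0.12790661  0.64401035 -1.56925217]
 [ 0.          0.          0.          1.        ]]
[-2.32255505 -2.03176813 -0.77086393] [0.95939987 1.89885602 0.5121082 ] 0.001284310765724328
top dict_keys(['frame', 'z_map', 'mtx', 'view']) [[535.96176247   0.         271.06632141]
 [  0.         535.96176247 208.79770822]
 [  0.           0.           1.        ]] [[-0.01535255 -0.99976417 -0.01535885  0.03694523]
 [ 0.98644004 -0.01765463  0.16316972 -0.57033137]
 [-0.16340239 -0.01264551  0.98647846 -1.35234078]
 [ 0.          0.          0.          1.        ]]
[ 0.03072372 -1.2367049  -0.77754668] [1.67084487 1.23348812 0.86099791] -0.0004560489428928616
{'clock': 0.1, 'joint_positions': array([-7.72027007e+01,  1.76187657e+01,  8.63777828e+01, -1.30975524e-03,
        7.61132839e+01, -4.21171560e+00]), 'joint_vel': array([ 0.16053083, -0.05865446, -0.2555827 ,  0.07150013,  0.05375075,
       -0.08230653]), 'tau': array([ 1.02319311e-03, -4.58527780e+01, -2.52608138e+01, -1.02510512e-04,
        5.54957733e-03,  2.58121716e-06]), 'tcp_pos': array([ 0.16801863, -0.54921832,  0.2304562 ]), 'tcp_rot': array([-1.79890371e+02, -6.79888401e-03,  1.70093240e+01]), 'ft_force': array([-0.5714099 ,  0.40379912,  0.35193382]), 'moment': array([-0.02488018, -0.03672067, -0.02020929]), 'width': 0.0855970162953453}
```

View pics/scene_0.png

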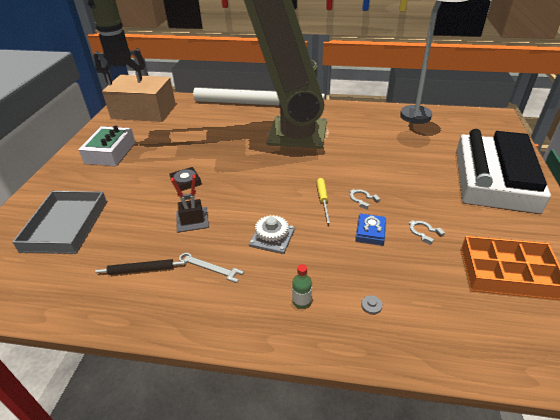

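View pics/top_0.png

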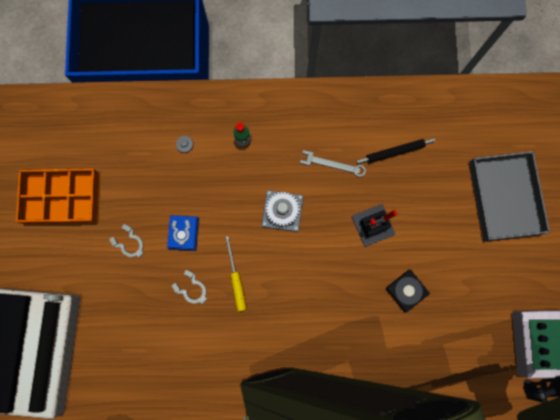

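The top image shows three ring-like objects: on the blue stand at (182,233), and loose on the bench at (127,241) and (190,288). The stand ring is the smallest. The only pliers are at (375,222) in the holder, and the gear and shaft are at (283,209). Next I'll take close crops.

```bash
python3 - <<'E'
from h import *
d=np.load('top_0.npz');W=cloud(d);f=d['frame'][:,:,::-1]
cr=[(150,205),(250,180),(345,190)]
o=[cv2.resize(f[v:v+66,u:u+66],(264*1,264),interpolation=cv2.INTER_CUBIC) for u,v in cr]
d2=np.load('scene_0.npz');g=d2['frame'][:,:,::-1]
o2=[cv2.resize(g[v:v+66,u:u+66],(264,264),interpolation=cv2.INTER_CUBIC) for u,v in [(338,190),(240,200),(158,165)]]
cv2.imwrite('pics/crop0.png',np.vstack([np.hstack(o),np.hstack(o2)]))
for n,(u,v) in dict(stand=(182,232),ringtop=(182,224),shaft=(282,207),gear=(270,207),hold=(375,222),fan=(408,291)).items(): print(n,W[v,u].round(4))
W2=cloud(d2)
for n,(u,v) in dict(stand=(371,229),shaft=(271,222),h1=(190,215),handL=(175,185),handR=(194,185)).items(): print(n,W2[v,u].round(4))
E
```

```text
stand [0.5159 0.2629 0.0306]
ringtop [0.5374 0.2634 0.0291]
shaft [ 0.5718 -0.001   0.0666]
gear [0.575  0.0301 0.051 ]
hold [ 0.5168 -0.2222  0.153 ]
fan [ 0.3535 -0.3208  0.0294]
stand [0.5347 0.265  0.0282]
shaft [0.5847 0.0014 0.0678]
h1 [ 0.5591 -0.2328  0.0432]
handL [ 0.5476 -0.2624  0.1365]
handR [ 0.5321 -0.2159  0.1292]
```

View pics/crop0.png

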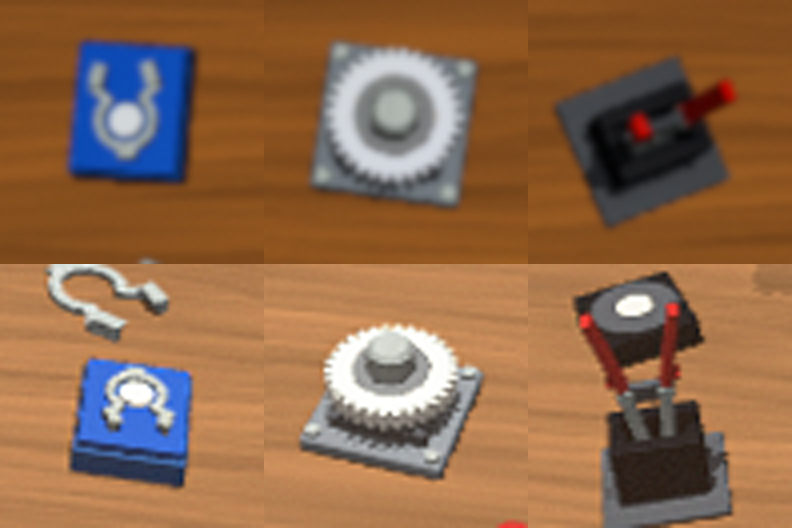

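The stand ring is the smallest of the three and has the white button inside. The gear sits on the shaft, and the pliers' handles run roughly along the image x axis. I'll measure these positions and check the wrist camera.

```bash
python3 - <<'E'
from h import *
d=np.load('top_0.npz');W=cloud(d);f=d['frame'].astype(int)
d2=np.load('scene_0.npz');W2=cloud(d2);f2=d2['frame'].astype(int)
def rect(P):
    (c,s,a)=cv2.minAreaRect((P[:,:2]*1000).astype(np.float32)); return np.round(c,1),np.round(s,1),round(a,1)
for nm,W_,f_ in(('top',W,f),('scene',W2,f2)):
    R,G,B=f_[...,0],f_[...,1],f_[...,2]
    print(nm)
    m=(B>R+60)&(W_[...,0]>.45)&(W_[...,0]<.6)&(abs(W_[...,1]-.263)<.07)
    P=W_[m]; print('stand',rect(P[P[:,2]>.024]),np.median(P[:,2]))
    near=(abs(W_[...,0]-.575)<.045)&(abs(W_[...,1])<.045)
    P=W_[near&(W_[...,2]>.058)]; print('shaft',rect(P),np.percentile(P[:,2],[50,80,95]),len(P))
    P=W_[near&(W_[...,2]>.03)&(W_[...,2]<.058)]; print('gear',rect(P),np.percentile(P[:,2],[50,80,95]),len(P))
    near=(abs(W_[...,0]-.53)<.07)&(abs(W_[...,1]+.225)<.07)
    m=near&(R+G+B<330)&(W_[...,2]<.015)&(W_[...,2]>-.005); print('foot',rect(W_[m]),m.sum())
    m=near&(W_[...,2]>.045)&(W_[...,2]<.062); print('hold',rect(W_[m]),m.sum())
    m=near&(R>G+90)&(W_[...,2]>.1); P=W_[m]; print('handles',rect(P),P[:,2].max(),len(P))
d=snap('wrist','0'); print(d['mount'].round(4).tolist(),d['mtx'])
E
```

```text
top
stand (array([516.5, 263.5]), array([72.4, 84.9]), 85.7) 0.028939691893478003
shaft (array([572.4,  -2.3]), array([28.5, 32.1]), 88.8) [0.06523585 0.06765604 0.06950574] 120
gear (array([572.9,  -1.2]), array([84.2, 85.5]), 88.8) [0.04383405 0.04627044 0.04909406] 702
foot (array([ 529.9, -224.8]), array([139.8, 139.6]), 0.1) 2103
hold (array([ 530.4, -244.9]), array([47.8, 65.9]), 21.0) 296
handles (array([ 530.2, -244.4]), array([12.7, 62.7]), 20.1) 0.15632830934809072 38
scene
stand (array([521.9, 265.6]), array([71.5, 88.8]), 85.0) 0.03058337904181685
shaft (array([577.5,  -0. ]), array([26.9, 30.1]), 36.6) [0.06632134 0.06788574 0.06846912] 94
gear (array([575.2,  -0.8]), array([87.6, 86.3]), 5.0) [0.0449191  0.04625219 0.04946612] 577
foot (array([ 525.9, -244.4]), array([109.8,  88.3]), 20.5) 226
hold (array([ 535. , -242.6]), array([51.7, 63.8]), 20.9) 258
handles (array([ 534.1, -242. ]), array([ 9.8, 62.6]), 20.3) 0.1546222024388315 16
[[-0.0003, 0.954, 0.2999, 0.0766], [1.0, 0.0003, 0.0001, 0.001], [-0.0, 0.2999, -0.954, -0.1421], [0.0, 0.0, 0.0, 1.0]] [[315.03571091   0.         279.66261593]
 [  0.         315.03571091 206.43979212]
 [  0.           0.           1.        ]]
```

View pics/wrist_0.png

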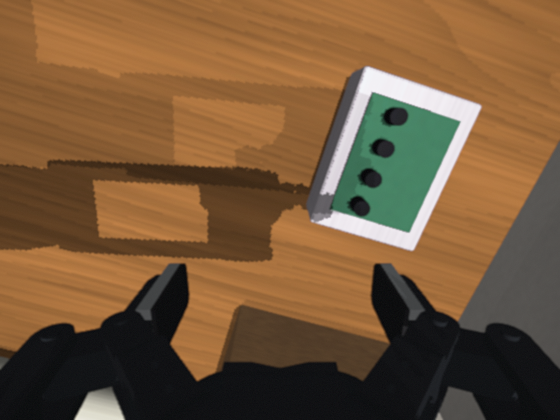

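```bash
cat >> h.py <<'E'
from scipy.spatial.transform import Rotation as Ro
def TR(o=None):
    o=o or r.observe(); return Ro.from_euler('xyz',o['tcp_rot'],degrees=True).as_matrix(),np.array(o['tcp_pos'])
def go(p,yaw,o=None):
    """total turn (rotvec tool deg, done first) then shift in the turned tool frame, mm"""
    o=o or r.observe(); R,t=TR(o); G=Ro.from_euler('xyz',[180,0,yaw],degrees=True)
    w=(Ro.from_matrix(R).inv()*G).as_rotvec(degrees=True); s=G.as_matrix().T@(np.array(p)-t)
    print('at',t.round(4),o['tcp_rot'].round(2),'w',round(o['width'],4),'F',o['ft_force'].round(2),'clk',round(o['clock'],2))
    print('TURN',w.round(2),'SHIFTmm',(s*1000).round(2))
def wcloud(d,o):
    K=d['mtx'];z=d['z_map'];v,u=np.mgrid[:z.shape[0],:z.shape[1]]
    P=np.stack([(u-K[0,2])/K[0,0]*z,-(v-K[1,2])/K[1,1]*z,-z],-1)
    M=d['mount'];P=P@M[:3,:3].T+M[:3,3]
    R,t=TR(o);W=P@R.T+t;W[z==0]=np.nan;return W
E
python3 -c "
from h import *
go([.532,-.243,.25],20.5)"
```

```text
at [ 0.168  -0.5494  0.2306] [-1.7991e+02 -1.0000e-02  1.7010e+01] w 0.0856 F [-0.77 -0.35  0.24] clk 0.15
TURN [-0.09 -0.01 -3.49] SHIFTmm [ 448.2  -159.49  -19.43]
```

Request:
servo_tool --pt "0.085 0.02 -0.007 -0.0195 0 0 -3.5" --pt "0.085 0.0428 -0.0152 0 0 0 0" --pt "0.085 0.0428 -0.0152 0 0 0 0" --pt "0.085 0.0428 -0.0152 0 0 0 0" --pt "0.085 0.0428 -0.0152 0 0 0 0" --pt "0.085 0.0428 -0.0152 0 0 0 0" --pt "0.085 0.0428 -0.0152 0 0 0 0" --pt "0.085 0.0428 -0.0152 0 0 0 0" --pt "0.085 0.0428 -0.0152 0 0 0 0" --pt "0.085 0.0428 -0.0152 0 0 0 0" --pt "0.085 0.0428 -0.0152 0 0 0 0" --pt "0.085 0 0 0 0 0 0" --pt "0.085 0 0 0 0 0 0"

```text
clock: 1.78
tcp_pos: [0.5323, -0.245, 0.2503]
tcp_rot: [-180.0, 0.1, 20.5]
ft_force: [0.2, -0.5, 0.2]
width: 0.0849
```

```bash
python3 - <<'E'
from h import *
go([.532,-.243,.25],20.5)
o=r.observe();d=snap('wrist','1');W=wcloud(d,o)
f=d['frame'].astype(int);R,G,B=f[...,0],f[...,1],f[...,2]
m=(R>G+80)&(W[...,2]>.135)&(W[...,2]<.17);P=W[m];print(cv2.minAreaRect((P[:,:2]*1000).astype(np.float32)),P[:,2].max(),m.sum())
near=(abs(W[...,0]-.53)<.06)&(abs(W[...,1]+.24)<.06)
P=W[near&(W[...,2]>.05)&(W[...,2]<.06)];print(cv2.minAreaRect((P[:,:2]*1000).astype(np.float32)),np.median(P[:,2]),len(P))
E
```

```text
at [ 0.5323 -0.245   0.2503] [-1.7997e+02  8.0000e-02  2.0550e+01] w 0.0849 F [ 0.22 -0.46  0.23] clk 1.77
TURN [-0.03  0.08  0.05] SHIFTmm [ 0.44 -1.95  0.33]
((532.7012329101562, -242.39341735839844), (12.137725830078125, 63.06816864013672), 22.718177795410156) 0.15364999740307994 127
((531.0460815429688, -242.6554412841797), (47.630306243896484, 64.13197326660156), 20.67582130432129) 0.05437568450718358 1227
```

View pics/wrist_1.png

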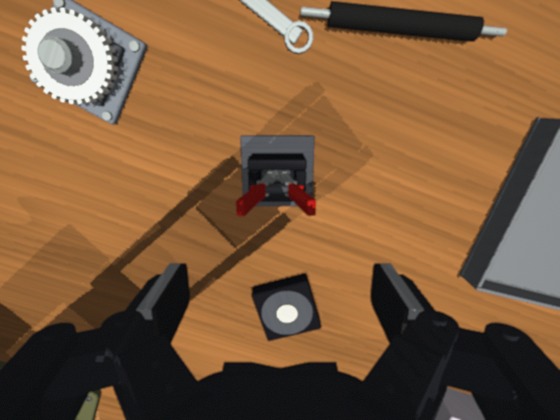

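The handles are at (240,205) and (308,208), centred about 3 mm to tool −y. I'll correct for that and descend.

Request:
servo_tool --pt "0.085 0.0005 -0.0026 0.01 0 0 -0.2" --pt "0.085 0 0 0.016 0 0 0" --pt "0.085 0 0 0.016 0 0 0" --pt "0.085 0 0 0.016 0 0 0" --pt "0.085 0 0 0.016 0 0 0" --pt "0.085 0 0 0.016 0 0 0" --pt "0.085 0 0 0.016 0 0 0" --pt "0.085 0 0 0.016 0 0 0" --pt "0.085 0 0 0.015 0 0 0" --pt "0.085 0 0 0 0 0 0" --pt "0.085 0 0 0 0 0 0"

```text
clock: 3.2
tcp_pos: [0.5328, -0.2426, 0.114]
tcp_rot: [180.0, -0.0, 20.7]
ft_force: [0.3, -0.5, 0.7]
width: 0.0849
```

```bash
python3 - <<'E'
from h import *
go([.532,-.2425,.113],20.7); print(r.grasp_offset)
snap('wrist','2');snap('scene','2')
a=cv2.imread('pics/wrist_2.png');b=cv2.imread('pics/scene_2.png')[140:240,120:260]
cv2.imwrite('pics/c2.png',np.vstack([a[100:420][:, :][:300],cv2.resize(b,(560,300)*1 if False else (420,300)) if False else np.pad(cv2.resize(b,(420,300),interpolation=cv2.INTER_CUBIC),((0,0),(0,140),(0,0)))]))
E
```

```text
at [ 0.5328 -0.2426  0.114 ] [ 1.7997e+02 -2.0000e-02  2.0710e+01] w 0.0849 F [ 0.28 -0.49  0.66] clk 3.2
TURN [ 0.03 -0.02  0.01] SHIFTmm [-0.68 -0.35  1.02]
0.0187
```

View pics/c2.png

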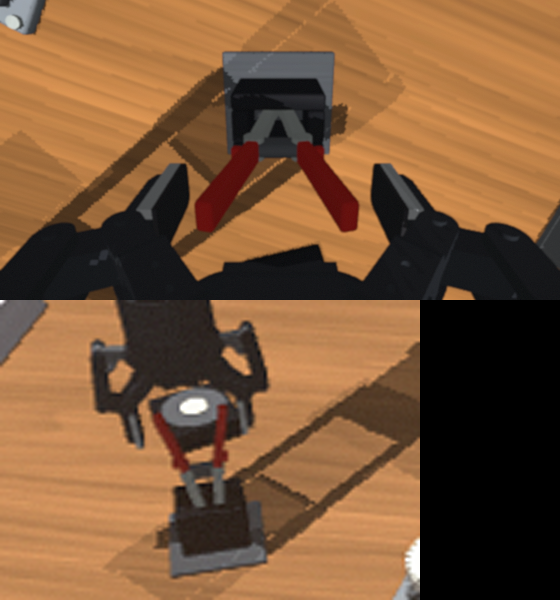

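Both handles lie centred between the pads: 197 and 357 against pads at 183 and 377. I'll lower 5 mm and close lightly.

Request:
servo_tool --pt "0.085 0 0 0.005 0 0 0" --pt "0.062 0 0 0 0 0 0" --pt "0.06 0 0 0 0 0 0" --pt "0.06 0 0 0 0 0 0" --pt "0.06 0 0 0 0 0 0" --pt "0.06 0 0 0 0 0 0" --squeeze 40

```text
clock: 4.05
tcp_pos: [0.5329, -0.2427, 0.1095]
tcp_rot: [179.9, -0.1, 20.7]
ft_force: [-0.3, 0.7, 5.7]
width: 0.0597
```

```bash
python3 - <<'E'
from h import *
go([.532,-.2425,.109],20.7)
snap('wrist','3');snap('scene','3')
a=cv2.imread('pics/wrist_3.png');b=cv2.imread('pics/scene_3.png')[140:240,120:260]
cv2.imwrite('pics/c3.png',np.vstack([a[120:420],np.pad(cv2.resize(b,(420,300),interpolation=cv2.INTER_CUBIC),((0,0),(0,140),(0,0)))]))
E
```

```text
at [ 0.5329 -0.2427  0.1095] [ 1.7994e+02 -5.0000e-02  2.0700e+01] w 0.0597 F [-0.29  0.72  5.71] clk 4.05
TURN [ 0.06 -0.05  0.  ] SHIFTmm [-0.78 -0.5   0.48]
```

View pics/c3.png

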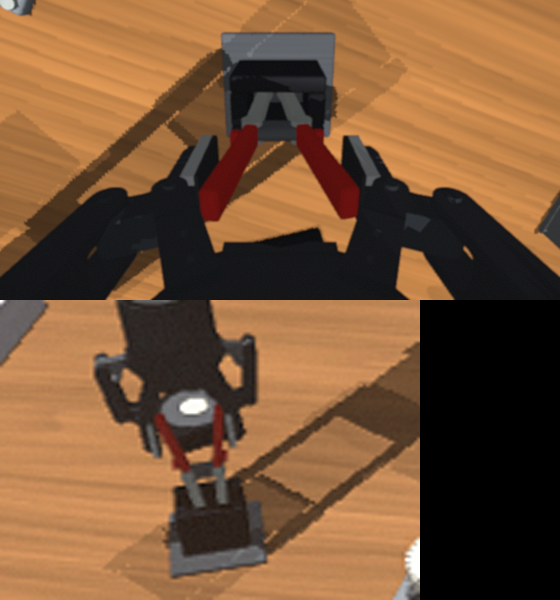

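The pads are in contact (5.7 N pushing the pliers into the pocket), so I'll lift.

Request:
servo_tool --pt "0.06 0 0 -0.004 0 0 0" --pt "0.06 0 0 -0.008 0 0 0" --pt "0.06 0 0 -0.012 0 0 0" --pt "0.06 0 0 -0.015 0 0 0" --pt "0.06 0 0 -0.015 0 0 0" --pt "0.06 0 0 -0.015 0 0 0" --pt "0.06 0 0 -0.015 0 0 0" --pt "0.06 0 0 -0.012 0 0 0" --pt "0.06 0 0 0 0 0 0"

```text
clock: 5.28
tcp_pos: [0.5331, -0.2428, 0.2062]
tcp_rot: [179.9, -0.1, 20.7]
ft_force: [0.3, 0.3, -1.5]
width: 0.0602
```

```bash
python3 - <<'E'
from h import *
go([.532,-.2425,.109],20.7)
snap('wrist','4');snap('scene','4')
a=cv2.imread('pics/wrist_4.png');b=cv2.imread('pics/scene_4.png')[100:240,120:260]
cv2.imwrite('pics/c4.png',np.vstack([a[120:420],np.pad(cv2.resize(b,(300,300),interpolation=cv2.INTER_CUBIC),((0,0),(0,260),(0,0)))]))
E
```

```text
at [ 0.5331 -0.2428  0.2062] [ 1.7989e+02 -1.0000e-01  2.0710e+01] w 0.0602 F [ 0.26  0.33 -1.53] clk 5.28
TURN [ 0.11 -0.1   0.01] SHIFTmm [-0.94 -0.7  97.17]
```

View pics/c4.png

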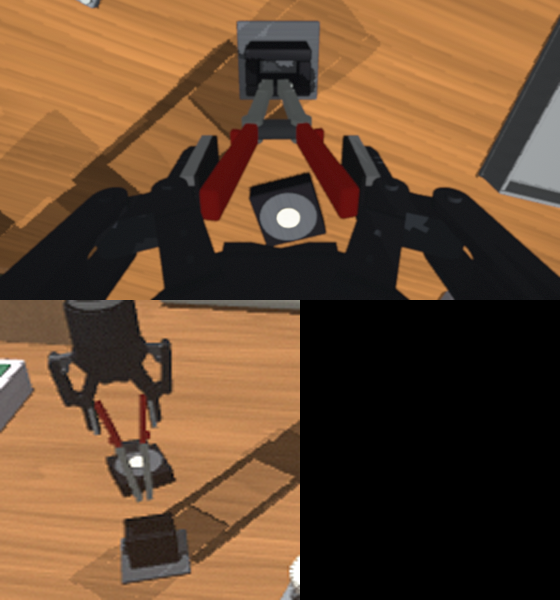

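The pliers are held (−1.5 N, which matches 0.15 kg). The tip end is TCP z − 103.5 mm. Next I'll go to a viewing pose near the ring.

Request:
servo_tool --pt "0.06 -0.0007 -0.016 0 0 0 0.8" --pt "0.06 -0.0014 -0.0325 0 0 0 1.6" --pt "0.06 -0.0014 -0.0325 0 0 0 1.6" --pt "0.06 -0.0014 -0.0325 0 0 0 1.6" --pt "0.06 -0.0014 -0.0325 0 0 0 1.6" --pt "0.06 -0.0014 -0.0325 0 0 0 1.6" --pt "0.06 -0.0014 -0.0325 0 0 0 1.6" --pt "0.06 -0.0014 -0.0325 0 0 0 1.6" --pt "0.06 -0.0014 -0.0325 0 0 0 1.6" --pt "0.06 -0.0014 -0.0325 0 0 0 1.6" --pt "0.06 -0.0014 -0.0325 0 0 0 1.6" --pt "0.06 -0.0014 -0.0325 0 0 0 1.6" --pt "0.06 -0.0014 -0.0325 0 0 0 1.6" --pt "0.06 -0.0014 -0.0325 0 0 0 1.6" --pt "0.06 -0.0014 -0.0325 0 0 0 1.6" --pt "0.06 -0.0014 -0.0325 0 0 0 1.6" --pt "0.06 -0.0007 -0.016 0 0 0 0.8" --pt "0.06 0 0 0 0 0 0" --pt "0.06 0 0 0 0 0 0"

```text
clock: 7.75
tcp_pos: [0.4316, 0.2628, 0.2043]
tcp_rot: [179.9, 0.1, -4.9]
ft_force: [0.4, 0.3, -2.6]
width: 0.0603
```

```bash
python3 - <<'E'
from h import *
go([.44,.265,.206],-5)
o=r.observe();d=snap('wrist','5');W=wcloud(d,o);np.savez('w5.npz',W=W)
E
```

```text
at [0.4316 0.2628 0.2043] [ 1.7993e+02  8.0000e-02 -4.8700e+00] w 0.0603 F [ 0.38  0.34 -2.64] clk 7.75
TURN [0.07 0.08 0.13] SHIFTmm [ 8.16 -2.88 -1.65]
```

View pics/wrist_5.png

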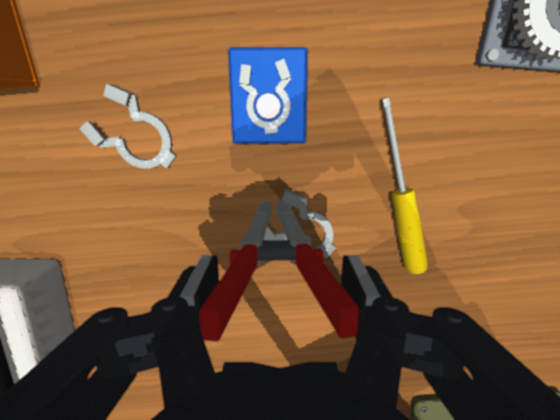

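```bash
python3 - <<'E'
from h import *
f=cv2.imread('pics/wrist_5.png')
a=cv2.resize(f[40:150,220:320],(500,550),interpolation=cv2.INTER_CUBIC)
b=cv2.resize(f[180:270,235:325],(300,300),interpolation=cv2.INTER_CUBIC)
cv2.imwrite('pics/c5.png',np.hstack([a,np.pad(b,((0,250),(0,0),(0,0)))]))
W=np.load('w5.npz')['W']
print(W[115:120,240].round(4)[0],W[72,246].round(4),W[68,283].round(4),W[105,268].round(4), W[212,262],W[210,290])
E
```

```text
[0.5043 0.2939 0.0298] [0.541  0.2828 0.0389] [0.5415 0.2493 0.0385] [0.5111 0.266  0.0342] [0.43697548 0.27426785 0.12917688] [0.43511585 0.25383273 0.12420107]
```

View pics/c5.png

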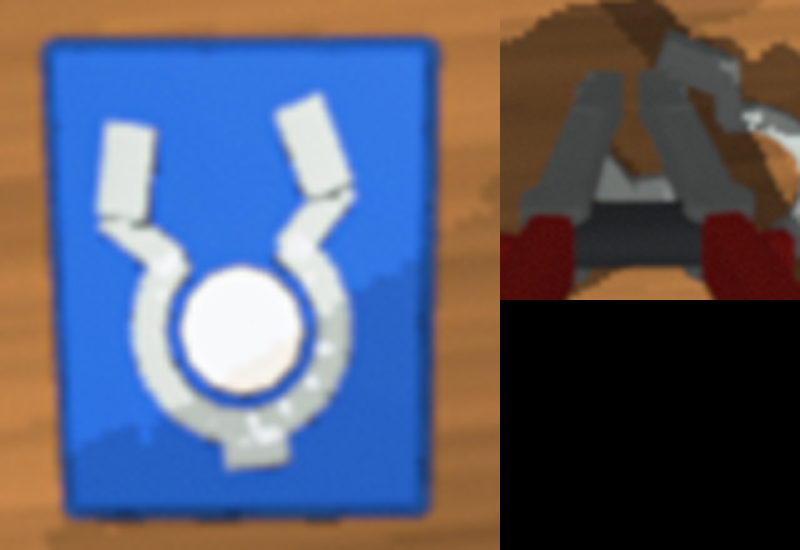

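```bash
cat >> h.py <<'E'
def wpix(d,o,uv,z):
    K=d['mtx'];M=d['mount'];R,t=TR(o)
    out=[]
    for u,v in np.atleast_2d(uv):
        ray=R@M[:3,:3]@np.array([(u-K[0,2])/K[0,0],-(v-K[1,2])/K[1,1],-1]); c=R@M[:3,3]+t
        out.append(c+ray*(z-c[2])/ray[2])
    return np.array(out)
E
python3 - <<'E'
from h import *
o=r.observe();d=dict(np.load('wrist_5.npz'))
L=wpix(d,o,[(245.4,74.6),(283,69.4)],.039);H=wpix(d,o,[(271.2,130.4)],.034);B=wpix(d,o,[(268.2,106)],.0335)
print(L,H,B); m=L.mean(0); ax=(m-H[0])[:2]; print('yaw',np.degrees(np.arctan2(ax[1],ax[0])),'perp yaw',np.degrees(np.arctan2(*(L[0]-L[1])[[0,1]]*np.array([-1,1]))),'dist lugs->button',np.linalg.norm((m-B[0])[:2]),'lug sep',np.linalg.norm(L[0]-L[1]),'hinge-button',np.linalg.norm((H-B)[0][:2]))
# tip pixels at height
z=o['tcp_pos'][2]-.1035
T=wpix(d,o,[(235+600/1e9,0)],z)
R,t=TR(o)
for uv in [(236+102/300*90*1.0,0)]: pass
P=wpix(d,o,[(235+(600-500)/300*90,180+75/300*90),(235+(660-500)/300*90,180+75/300*90)],z)
print('tips',P,(P-t)@R)
E
```

```text
[[0.53918464 0.28346317 0.039     ]
 [0.54059258 0.24923333 0.039     ]] [[0.48790588 0.26498976 0.034     ]] [[0.51052521 0.26572307 0.0335    ]]
yaw 1.4969980105273266 perp yaw 2.3553565680203405 dist lugs->button 0.02937005857388868 lug sep 0.03425879016513908 hinge-button 0.022631217887442285
tips [[0.43584842 0.27330753 0.10098789]
 [0.43458725 0.25870902 0.10098789]] [[ 0.00315868 -0.01103085  0.10348595]
 [ 0.00315015  0.00362203  0.10350053]]
```

The ring is flat on the stand with its gap toward +x and yaw about 2°. The tips at about pixel (275,202) sit about 3 mm off the tool axis. I'll hover above the gap and check there.

```bash
python3 - <<'E'
from h import *
go([.5402,.2638,.158],2)
E
```

```text
at [0.4319 0.2627 0.2045] [ 1.7994e+02  6.0000e-02 -4.9000e+00] w 0.0601 F [ 0.19 -0.   -1.27] clk 7.8
TURN [ 0.05  0.06 -6.9 ] SHIFTmm [108.3    2.66  46.49]
```

Request:
servo_tool --pt "0.06 0.01 0.0003 0 0 0 -3.5" --pt "0.06 0.022 0.0006 0.004 0 0 -3.4" --pt "0.06 0.022 0.0006 0.006 0 0 0" --pt "0.06 0.022 0.0006 0.008 0 0 0" --pt "0.06 0.022 0.0006 0.01 0 0 0" --pt "0.06 0.0103 0 0.01 0 0 0" --pt "0.06 0 0 0.0085 0 0 0" --pt "0.06 0 0 0 0 0 0" --pt "0.06 0 0 0 0 0 0"

```text
clock: 8.93
tcp_pos: [0.5402, 0.2622, 0.1585]
tcp_rot: [180.0, 0.0, 2.0]
ft_force: [0.5, 0.0, -1.2]
width: 0.0598
```

```bash
python3 - <<'E'
from h import *
go([.5402,.2638,.158],2)
snap('wrist','6');snap('scene','6')
f=cv2.imread('pics/wrist_6.png');g=cv2.imread('pics/scene_6.png')
a=cv2.resize(f[160:270,220:330],(550,550),interpolation=cv2.INTER_CUBIC)
b=cv2.resize(g[180:250,340:400],(240,280),interpolation=cv2.INTER_CUBIC)
cv2.imwrite('pics/c6.png',np.hstack([a,np.pad(b,((0,270),(0,0),(0,0)))]))
E
```

```text
at [0.5402 0.2622 0.1585] [1.80e+02 2.00e-02 2.03e+00] w 0.0598 F [ 0.52  0.01 -1.17] clk 8.93
TURN [0.   0.02 0.03] SHIFTmm [ 0.04 -1.57  0.46]
```

View pics/c6.png

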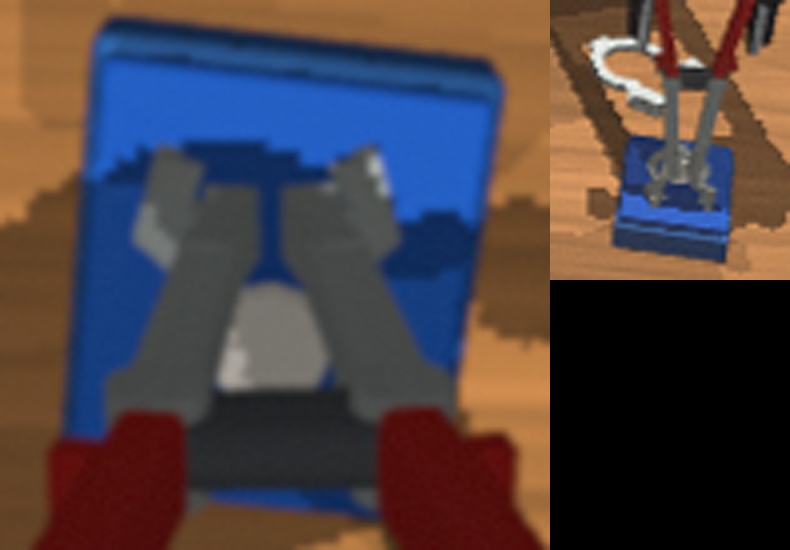

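```bash
python3 - <<'E'
from h import *
o=r.observe();d=dict(np.load('wrist_6.npz'));R,t=TR(o)
c=lambda x,y:(220+x/5,160+y/5)
z=.055
for n,p,zz in [('tipL',c(205,188),z),('tipR',c(333,188),z),('lugLfront',c(177,150),.039),('lugRfront',c(358,152),.039),('lugLback',c(158,268),.039),('lugRback',c(390,248),.039),('lugLin',c(205,175),.039),('lugRin',c(335,175),.039)]:
    print(n,((wpix(d,o,[p],zz)[0]-t)@R*1000).round(1))
E
```

```text
tipL [  7.1 -14.2 104. ]
tipR [  7.1   6.6 104. ]
lugLfront [  9.3 -19.9 120. ]
lugRfront [  8.9  11.2 120. ]
lugLback [-12.1 -23.7 119.9]
lugRback [ -8.4  17.  119.9]
lugLin [  4.8 -15.2 120. ]
lugRin [  4.8   7.3 119.9]
```

Laterally the tips are centred between the lugs (centres at −3.8 and −4.1 mm). Along x they are about 0.8 mm too far forward. I'll open to 61 mm and go down into the gap.

Request:
servo_tool --pt "0.061 -0.0008 -0.0003 0 0 0 0" --pt "0.061 0 0 0.005 0 0 0" --pt "0.061 0 0 0.005 0 0 0" --pt "0.061 0 0 0.005 0 0 0" --pt "0.061 0 0 0.004 0 0 0" --pt "0.061 0 0 0.0025 0 0 0" --pt "0.061 0 0 0 0 0 0" --pt "0.061 0 0 0 0 0 0"

```text
clock: 10.02
tcp_pos: [0.5403, 0.2624, 0.1369]
tcp_rot: [-180.0, -0.0, 2.0]
ft_force: [-0.5, -0.4, -1.8]
width: 0.061
```

```bash
python3 - <<'E'
from h import *
go([.5394,.2622,.1365],2)
snap('wrist','7');snap('scene','7')
f=cv2.imread('pics/wrist_7.png');g=cv2.imread('pics/scene_7.png')
a=cv2.resize(f[160:270,220:330],(550,550),interpolation=cv2.INTER_CUBIC)
b=cv2.resize(g[180:250,340:400],(240,280),interpolation=cv2.INTER_CUBIC)
cv2.imwrite('pics/c7.png',np.hstack([a,np.pad(b,((0,270),(0,0),(0,0)))]))
E
```

```text
at [0.5403 0.2624 0.1369] [-1.7999e+02 -1.0000e-02  2.0100e+00] w 0.061 F [-0.52 -0.41 -1.8 ] clk 10.03
TURN [-0.01 -0.01  0.01] SHIFTmm [-0.87  0.2   0.41]
```

View pics/c7.png

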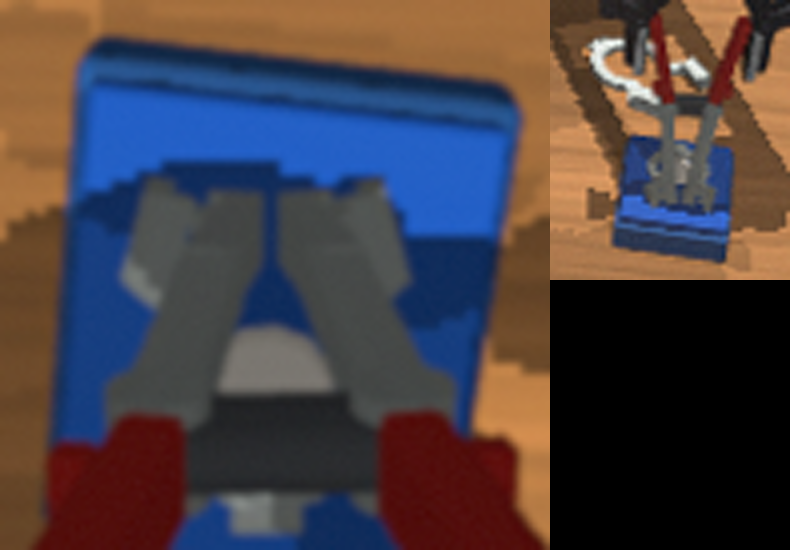

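The tips are down in the gap between the lugs, with about equal clearance on each side and no contact force. I'll squeeze part-way first.

Request:
servo_tool --pt "0.058 0 0 0 0 0 0" --pt "0.055 0 0 0 0 0 0" --pt "0.052 0 0 -0.0005 0 0 0" --pt "0.05 0 0 -0.0005 0 0 0" --pt "0.05 0 0 0 0 0 0" --pt "0.05 0 0 0 0 0 0" --squeeze 45

```text
clock: 10.88
tcp_pos: [0.5406, 0.2627, 0.1384]
tcp_rot: [-180.0, -0.1, 2.0]
ft_force: [0.3, 2.3, 5.4]
width: 0.0502
```

```bash
python3 - <<'E'
from h import *
go([.5394,.2622,.1365],2)
snap('wrist','8');snap('scene','8')
f=cv2.imread('pics/wrist_8.png');g=cv2.imread('pics/scene_8.png')
a=cv2.resize(f[160:270,220:330],(550,550),interpolation=cv2.INTER_CUBIC)
b=cv2.resize(g[180:250,340:400],(240,280),interpolation=cv2.INTER_CUBIC)
cv2.imwrite('pics/c8.png',np.hstack([a,np.pad(b,((0,270),(0,0),(0,0)))]))
E
```

```text
at [0.5406 0.2627 0.1384] [-1.7996e+02 -7.0000e-02  2.0100e+00] w 0.0502 F [0.27 2.32 5.38] clk 10.88
TURN [-0.04 -0.07  0.01] SHIFTmm [-1.18  0.51  1.89]
```

View pics/c8.png

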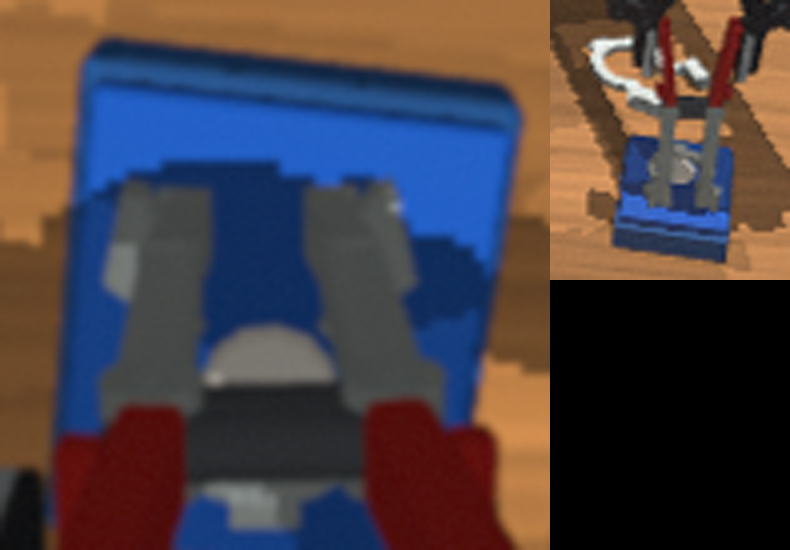

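The lugs are beginning to spread, and the pads have pushed the pliers down (+5.4 N). I'll raise slightly while squeezing further.

Request:
servo_tool --pt "0.05 0 0 -0.0015 0 0 0" --pt "0.047 0 0 -0.0005 0 0 0" --pt "0.044 0 0 -0.0005 0 0 0" --pt "0.041 0 0 -0.0005 0 0 0" --pt "0.041 0 0 0 0 0 0"

```text
clock: 11.6
tcp_pos: [0.54, 0.2624, 0.1407]
tcp_rot: [-180.0, 0.0, 2.0]
ft_force: [-0.6, 1.3, 1.2]
width: 0.0409
```

```bash
python3 - <<'E'
from h import *
go([.5394,.2622,.1365],2)
snap('wrist','9');snap('scene','9')
f=cv2.imread('pics/wrist_9.png');g=cv2.imread('pics/scene_9.png')
a=cv2.resize(f[160:270,220:330],(550,550),interpolation=cv2.INTER_CUBIC)
b=cv2.resize(g[180:250,340:400],(240,280),interpolation=cv2.INTER_CUBIC)
cv2.imwrite('pics/c9.png',np.hstack([a,np.pad(b,((0,270),(0,0),(0,0)))]))
E
```

```text
at [0.54   0.2624 0.1407] [-1.8e+02  1.0e-02  2.0e+00] w 0.0409 F [-0.64  1.25  1.16] clk 11.6
TURN [-0.    0.01  0.  ] SHIFTmm [-0.63  0.18  4.18]
```

View pics/c9.png

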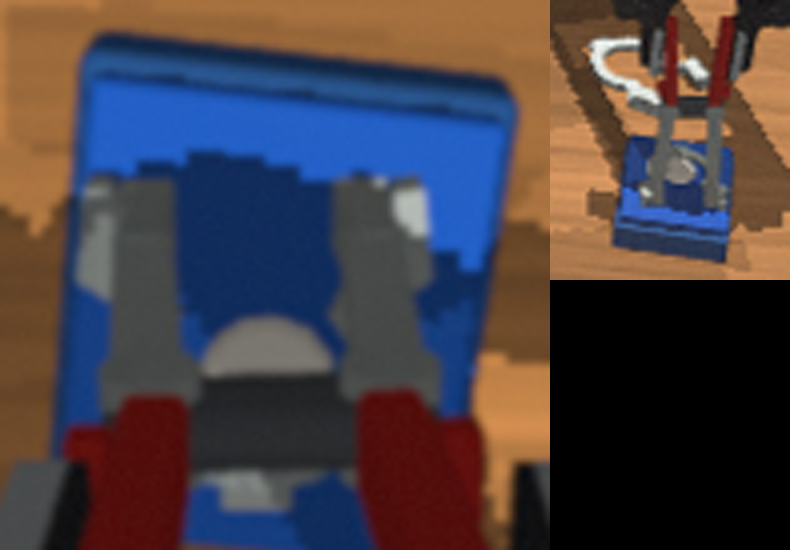

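The spread is going well and the lugs are in the notches. I'll close to the stop.

Request:
servo_tool --pt "0.038 0 0 -0.0005 0 0 0" --pt "0.035 0 0 -0.0005 0 0 0" --pt "0.032 0 0 -0.0003 0 0 0" --pt "0.031 0 0 0 0 0 0" --pt "0.031 0 0 0 0 0 0" --pt "0.031 0 0 0 0 0 0"

```text
clock: 12.45
tcp_pos: [0.5397, 0.2621, 0.1418]
tcp_rot: [180.0, 0.1, 2.0]
ft_force: [0.3, 0.6, -0.4]
width: 0.0318
```

```bash
python3 - <<'E'
from h import *
go([.5394,.2622,.1365],2)
snap('wrist','10');snap('scene','10')
f=cv2.imread('pics/wrist_10.png');g=cv2.imread('pics/scene_10.png')
a=cv2.resize(f[160:270,220:330],(550,550),interpolation=cv2.INTER_CUBIC)
b=cv2.resize(g[180:250,340:400],(240,280),interpolation=cv2.INTER_CUBIC)
cv2.imwrite('pics/c10.png',np.hstack([a,np.pad(b,((0,270),(0,0),(0,0)))]))
E
```

```text
at [0.5397 0.2621 0.1418] [1.7997e+02 5.0000e-02 2.0100e+00] w 0.0318 F [ 0.28  0.59 -0.43] clk 12.45
TURN [0.03 0.05 0.01] SHIFTmm [-0.28 -0.07  5.33]
```

View pics/c10.png

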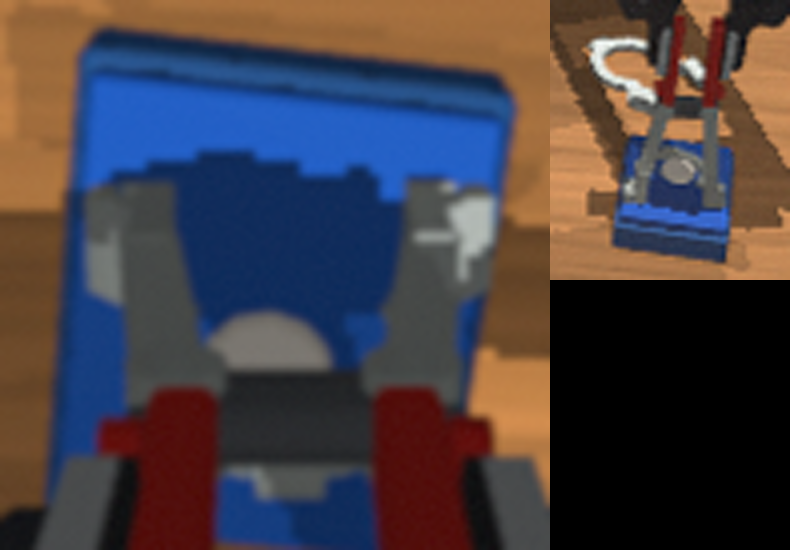

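The pliers are at the stop (31.8 mm). I'll lift gently.

Request:
servo_tool --pt "0.031 0 0 -0.002 0 0 0" --pt "0.031 0 0 -0.004 0 0 0" --pt "0.031 0 0 -0.006 0 0 0" --pt "0.031 0 0 -0.01 0 0 0" --pt "0.031 0 0 -0.014 0 0 0" --pt "0.031 0 0 -0.018 0 0 0" --pt "0.031 0 0 -0.016 0 0 0" --pt "0.031 0 0 0 0 0 0"

```text
clock: 13.55
tcp_pos: [0.5414, 0.2629, 0.2144]
tcp_rot: [-179.9, -0.2, 2.0]
ft_force: [-0.1, 0.1, -3.1]
width: 0.0315
```

```bash
python3 - <<'E'
from h import *
go([.5394,.2622,.1365],2)
o=r.observe();d=snap('wrist','11');snap('scene','11');np.savez('w11.npz',W=wcloud(d,o))
f=cv2.imread('pics/wrist_11.png');g=cv2.imread('pics/scene_11.png')
a=cv2.resize(f[160:270,220:330],(550,550),interpolation=cv2.INTER_CUBIC)
b=cv2.resize(g[150:250,340:400],(240,400),interpolation=cv2.INTER_CUBIC)
cv2.imwrite('pics/c11.png',np.hstack([a,np.pad(b,((0,150),(0,0),(0,0)))]))
E
```

```text
at [0.5414 0.2629 0.2144] [-179.91   -0.24    2.01] w 0.0315 F [-0.08  0.12 -3.14] clk 13.55
TURN [-0.09 -0.24  0.01] SHIFTmm [-2.    0.65 77.88]
```

View pics/c11.png

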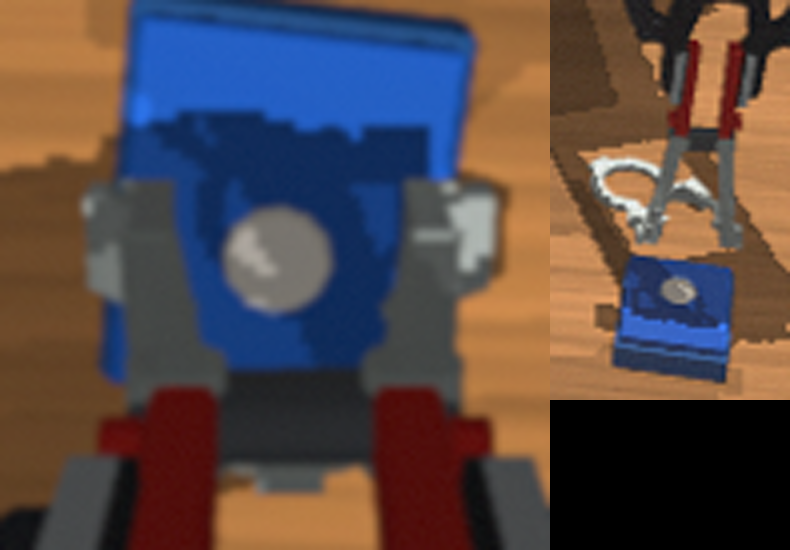

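The ring came up with the tips. I'll measure its pose in the tool frame.

```bash
python3 - <<'E'
from h import *
o=r.observe();d=dict(np.load('wrist_11.npz'));W=np.load('w11.npz')['W'];R,t=TR(o)
T=(W-t)@R*1000
for n,u,v in [('tab',278,256),('tab',276,256),('tab',280,257),('lugL',239,202),('lugL',239,206),('lugLs',240,215),('lugR',315,204),('lugR',316,208),('tipR',303,203),('tipL',250,203)]:
    print(n,T[v,u].round(1))
# all points in ring height range
m=(T[...,2]>88)&(T[...,2]<112)&(abs(T[...,0])<70)&(abs(T[...,1])<40)
ys,xs=np.where(m);print(len(ys))
im=cv2.imread('pics/wrist_11.png');im[m]=(0,255,0);cv2.imwrite('pics/c11b.png',cv2.resize(im[150:280,200:350],(750,650)))
E
```

```text
tab [-45.5  -1.2 106.3]
tab [-46.3  -3.  107.9]
tab [-46.7   0.5 106.8]
lugL [  5.7 -32.6  99.9]
lugL [  2.2 -32.8 100.1]
lugLs [ -5.5 -32.3 100.2]
lugR [  3.3  29.2 102.3]
lugR [1.000e-01 3.000e+01 1.015e+02]
tipR [ 8.5 18.2 87.8]
tipL [  8.5 -22.5  87.5]
578
```

View pics/c11b.png

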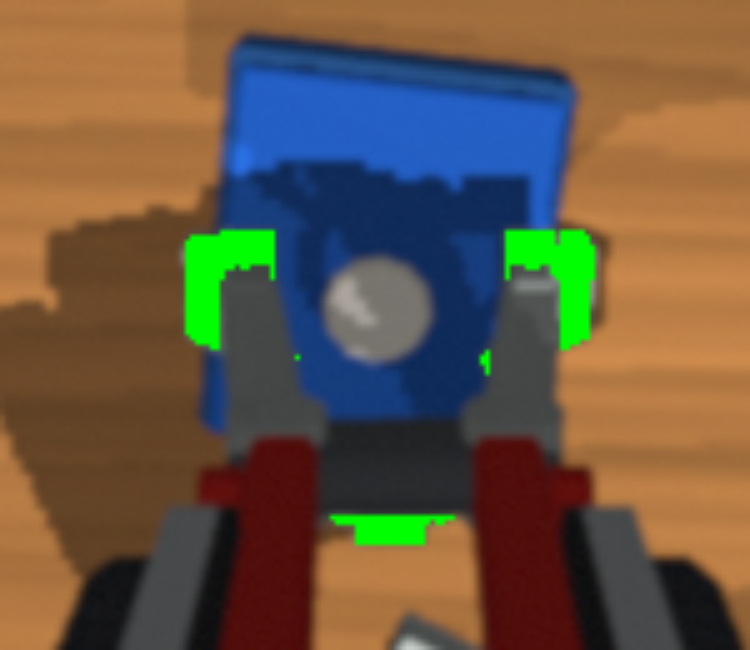

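```bash
python3 - <<'E'
from h import *
o=r.observe();d=dict(np.load('wrist_11.npz'));R,t=TR(o)
f=cv2.imread('pics/wrist_11.png');cv2.imwrite('pics/c11c.png',cv2.resize(f[235:275,255:305],(750,600),interpolation=cv2.INTER_CUBIC))
for n,p,z in [('tabrearL',(271.5,258),107.),('tabrearR',(284.5,258),107.)]:
    print(n,((wpix(d,o,[p],t[2]-z/1000)[0]-t)@R*1000).round(1))
d5=dict(np.load('wrist_5.npz'))
E
```

```text
tabrearL [-48.7  -6.2 107. ]
tabrearR [-48.7   5.2 107. ]
```

View pics/c11c.png

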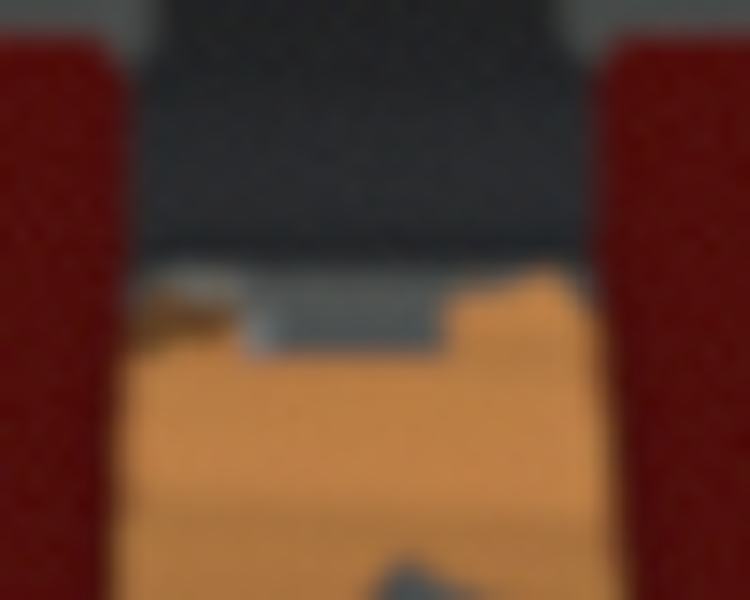

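The ring hangs level, with its origin at about tool (−23.6, −0.7). The shaft axis therefore has to be at tool (−21.1, −0.7). I'll move to a view of the shaft.

Request:
servo_tool --pt "0.031 -0.003 0.01 0 0 0 0" --pt "0.031 -0.006 0.022 0 0 0 0" --pt "0.031 -0.006 0.024 0 0 0 0" --pt "0.031 -0.006 0.024 0 0 0 0" --pt "0.031 -0.006 0.024 0 0 0 0" --pt "0.031 -0.006 0.024 0 0 0 0" --pt "0.031 -0.006 0.024 0 0 0 0" --pt "0.031 -0.006 0.024 0 0 0 0" --pt "0.031 -0.006 0.024 0 0 0 0" --pt "0.031 -0.006 0.024 0 0 0 0" --pt "0.031 -0.006 0.022 0 0 0 0" --pt "0.031 -0.004 0.015 0 0 0 0" --pt "0.031 -0.002 0.005 0 0 0 0" --pt "0.031 0 0 0 0 0 0" --pt "0.031 0 0 0 0 0 0"

```text
clock: 15.52
tcp_pos: [0.4806, -0.0054, 0.2121]
tcp_rot: [-180.0, -0.0, 2.0]
ft_force: [0.7, 0.3, -2.3]
width: 0.0318
```

```bash
python3 - <<'E'
from h import *
go([.48,0,.2144],2)
o=r.observe();d=snap('wrist','12');snap('scene','12');W=wcloud(d,o);np.savez('w12.npz',W=W,**{k:o[k] for k in('tcp_pos','tcp_rot')})
R,t=TR(o)
near=(abs(W[...,0]-.575)<.045)&(abs(W[...,1])<.045)
P=W[near];h=np.histogram(P[:,2],bins=np.arange(0,.09,.002));print([(round(a,3),int(b)) for a,b in zip(h[1],h[0]) if b>5])
E
```

```text
at [ 0.4806 -0.0054  0.2121] [-1.7998e+02 -2.0000e-02  2.0300e+00] w 0.0318 F [ 0.74  0.26 -2.29] clk 15.53
TURN [-0.02 -0.02  0.03] SHIFTmm [-0.46 -5.41 -2.25]
[(np.float64(0.008), 50), (np.float64(0.01), 914), (np.float64(0.012), 347), (np.float64(0.014), 24), (np.float64(0.016), 23), (np.float64(0.02), 19), (np.float64(0.022), 59), (np.float64(0.024), 13), (np.float64(0.034), 6), (np.float64(0.038), 10), (np.float64(0.04), 53), (np.float64(0.042), 3069), (np.float64(0.044), 2659), (np.float64(0.046), 22), (np.float64(0.06), 18), (np.float64(0.062), 180), (np.float64(0.064), 372), (np.float64(0.066), 540), (np.float64(0.068), 9)]
```

View pics/wrist_12.png

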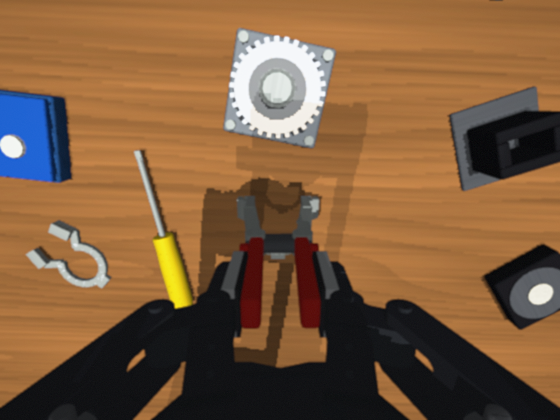

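```bash
python3 - <<'E'
from h import *
D=np.load('w12.npz');W=D['W'];o=dict(tcp_pos=D['tcp_pos'],tcp_rot=D['tcp_rot']);R,t=TR(o)
near=(abs(W[...,0]-.575)<.05)&(abs(W[...,1])<.05)
for lo,hi in((.0655,.07),(.058,.07),(.0415,.0465)):
    P=W[near&(W[...,2]>lo)&(W[...,2]<hi)];q=(P[:,:2]*1000).astype(np.float32)
    c,rad=cv2.minEnclosingCircle(q);rc=cv2.minAreaRect(q);print(lo,np.median(P[:,2]),'circ',np.round(c,2),round(rad,2),'rect',np.round(rc[0],2),np.round(rc[1],1),'mean',q.mean(0),len(q))
f=cv2.imread('pics/wrist_12.png');cv2.imwrite('pics/c12.png',np.hstack([cv2.resize(f[25:155,215:345],(520,520),interpolation=cv2.INTER_CUBIC),np.pad(cv2.resize(f[185:265,225:335],(275,200),interpolation=cv2.INTER_CUBIC),((0,320),(0,0),(0,0)))]))
E
```

```text
0.0655 0.06646825896894126 circ [5.7374e+02 4.3000e-01] 14.18 rect [ 5.7356e+02 -2.8000e-01] [26.6 26.7] mean [ 5.7379034e+02 -3.2493928e-01] 695
0.058 0.06594745898940546 circ [ 5.7368e+02 -4.9000e-01] 15.91 rect [ 5.7357e+02 -3.9000e-01] [31.6 31. ] mean [ 5.7369366e+02 -3.9763212e-01] 1119
0.0415 0.04393095379723316 circ [ 5.7384e+02 -3.2000e-01] 44.45 rect [ 5.7398e+02 -5.0000e-02] [87.8 88.2] mean [ 5.751101e+02 -3.141010e-01] 5787
```

View pics/c12.png

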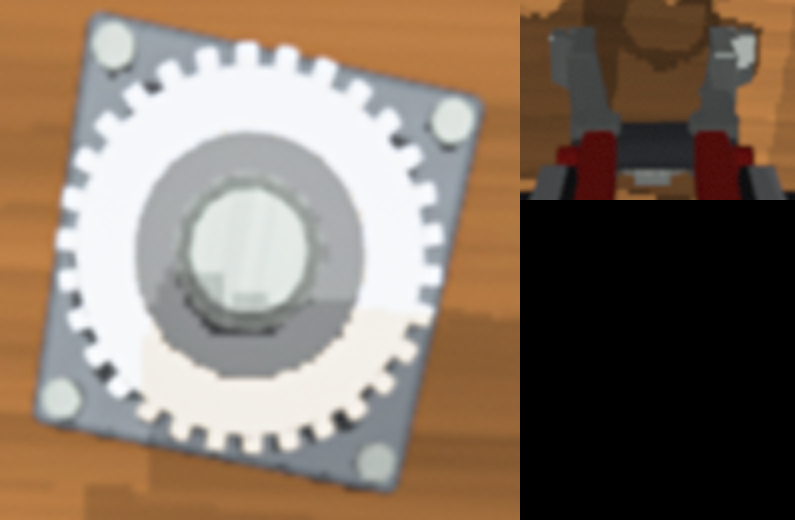

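The shaft axis is at (0.5737, −0.0004), the shaft end at about 0.067 and the gear top at about 0.044, so the groove edge is near 0.041. I'll hover just above the shaft end.

```bash
python3 - <<'E'
from h import *
go([.5948,-.0003,.1875],2)
E
```

```text
at [ 0.4806 -0.0053  0.2121] [-179.99   -0.      2.06] w 0.0316 F [ 0.55  0.83 -1.97] clk 15.62
TURN [-0.01 -0.    0.06] SHIFTmm [114.27  -0.99  24.57]
```

Request:
servo_tool --pt "0.031 0.006 -0.0002 0 0 0 0" --pt "0.031 0.014 -0.0002 0 0 0 0" --pt "0.031 0.02 -0.0002 0 0 0 0" --pt "0.031 0.02 -0.0002 0 0 0 0" --pt "0.031 0.02 -0.0002 0 0 0 0" --pt "0.031 0.018 0 0.002 0 0 0" --pt "0.031 0.011 0 0.006 0 0 0" --pt "0.031 0.0053 0 0.009 0 0 0" --pt "0.031 0 0 0.0075 0 0 0" --pt "0.031 0 0 0 0 0 0" --pt "0.031 0 0 0 0 0 0"

```text
clock: 17.0
tcp_pos: [0.5942, -0.0009, 0.1877]
tcp_rot: [-180.0, 0.0, 2.0]
ft_force: [1.1, 0.4, -2.0]
width: 0.0315
```

```bash
python3 - <<'E'
from h import *
go([.5948,-.0003,.1875],2)
o=r.observe();d=snap('wrist','13');snap('scene','13');W=wcloud(d,o);R,t=TR(o);T=(W-t)@R*1000
near=(abs(W[...,0]-.575)<.025)&(abs(W[...,1])<.025)&(W[...,2]>.055)&(W[...,2]<.072)
P=T[near];print(len(P),P.min(0),P.max(0))
f=cv2.imread('pics/wrist_13.png');g=cv2.imread('pics/scene_13.png')
a=cv2.resize(f[160:270,220:330],(550,550),interpolation=cv2.INTER_CUBIC)
b=cv2.resize(g[150:270,240:310],(245,420),interpolation=cv2.INTER_CUBIC)
cv2.imwrite('pics/c13.png',np.hstack([a,np.pad(b,((0,130),(0,0),(0,0)))]))
E
```

```text
at [ 0.5942 -0.0009  0.1877] [-1.8e+02  1.0e-02  2.0e+00] w 0.0315 F [ 1.09  0.37 -1.98] clk 17.0
TURN [-0.    0.01  0.  ] SHIFTmm [ 0.62 -0.58  0.23]
943 [-32.68051829 -16.9262732  119.39811981] [ -4.27958326  14.13867027 132.72667304]
```

View pics/c13.png

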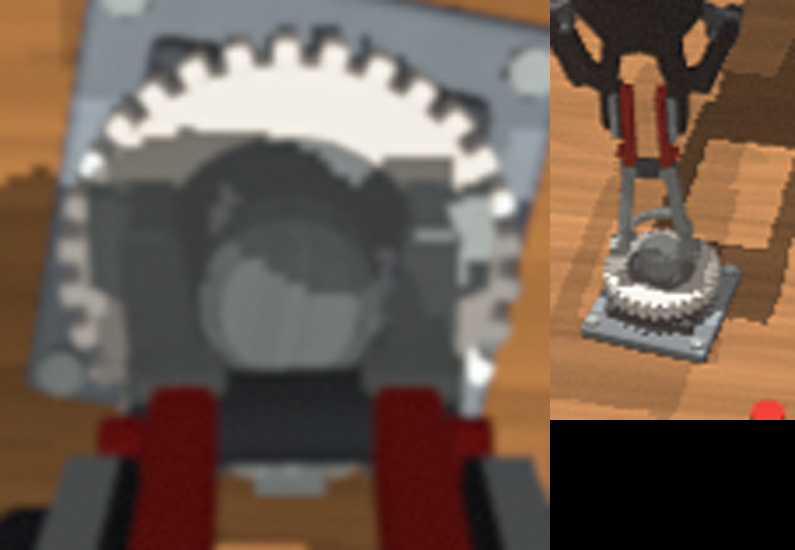

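```bash
python3 - <<'E'
from h import *
o=r.observe();d=dict(np.load('wrist_13.npz'));W=wcloud(d,o);R,t=TR(o);T=(W-t)@R*1000
print(t)
# shaft: rows profile
for v in range(204,234,3):
    row=T[v];m=(abs(row[:,1])<22)&(row[:,2]>116)&(row[:,2]<135)
    us=np.where(m)[0]
    print(v,'shaft',us.min() if len(us) else None,us.max() if len(us) else None,row[us.min(),1:].round(1) if len(us) else '',row[us.max(),1:].round(1) if len(us) else '', end=' | ')
    m=(row[:,2]>92)&(row[:,2]<112)&(abs(row[:,1])<45);us=np.where(m)[0]
    if len(us): print('ring',us.min(),us.max(),row[us.min()].round(1),row[us.max()].round(1))
    else: print()
for v in (254,256,257):
    row=T[v];m=(row[:,2]>100)&(row[:,2]<114)&(abs(row[:,1])<25);us=np.where(m)[0];print(v,us.min(),us.max(),row[us.min()].round(1),row[us.max()].round(1))
f=cv2.imread('pics/wrist_13.png');cv2.imwrite('pics/c13b.png',cv2.resize(f[190:262,235:325],(750,600),interpolation=cv2.INTER_LANCZOS4))
E
```

```text
[ 0.59459042 -0.00092479  0.1881053 ]
204 shaft 267 287 [-10.7 134.7] [  7.6 132. ] | ring 237 318 [  1.6 -33.9 103.9] [  1.8  32.2 103.3]
207 shaft 264 291 [-13.4 132.7] [ 11.4 134.8] | ring 237 317 [ -0.7 -33.9 103.2] [ -0.9  31.5 103.7]
210 shaft 262 292 [-15.2 132.1] [ 12.1 129.3] | ring 237 317 [ -3.5 -34.1 103.8] [ -3.1  31.5 102.7]
213 shaft 261 293 [-15.9 127.6] [ 12.9 125. ] | ring 237 317 [ -5.6 -34.  102.3] [ -5.9  31.6 103.1]
216 shaft 260 294 [-16.9 127.9] [ 13.8 125.8] | ring 237 317 [ -8.7 -34.3 103.8] [ -8.5  31.7 103.3]
219 shaft 260 294 [-16.8 125.5] [ 13.8 123.6] | ring 241 313 [-12.7 -31.6 107.8] [-13.3  29.2 109.2]
222 shaft 260 294 [-16.8 124.2] [ 13.9 124.5] | ring 296 297 [-15.8  14.8 108.8] [-15.9  15.6 108.9]
225 shaft 261 294 [-16.  125.1] [ 14.  126.2] | 
228 shaft 262 292 [-15.1 123.9] [ 12.1 124.1] | 
231 shaft 265 290 [-12.4 125. ] [ 10.4 126.5] | 
254 267 288 [-45.7 -10.2 108.9] [-45.5   8.2 108.3]
256 271 284 [-47.1  -6.7 107.8] [-47.7   4.7 109. ]
257 271 284 [-48.7  -6.7 109. ] [-48.6   4.7 108.9]
```

View pics/c13b.png

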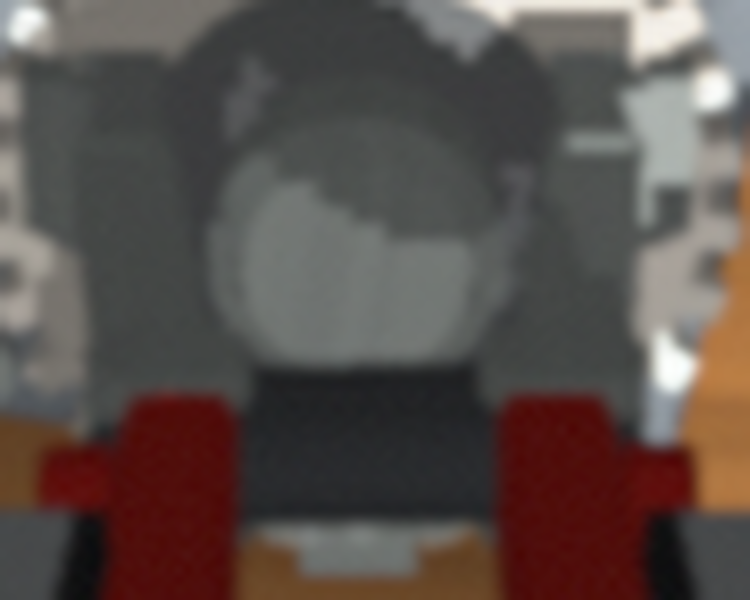

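In the image the shaft, lugs and tab all centre near column 277. I'll nudge −0.4 mm in x and −0.3 mm in y, then descend past the chamfer and check the force.

Request:
servo_tool --pt "0.031 -0.0004 -0.0003 0 0 0 0" --pt "0.031 0 0 0.002 0 0 0" --pt "0.031 0 0 0.002 0 0 0" --pt "0.031 0 0 0.002 0 0 0" --pt "0.031 0 0 0.002 0 0 0" --pt "0.031 0 0 0.002 0 0 0" --pt "0.031 0 0 0.001 0 0 0" --pt "0.031 0 0 0 0 0 0"

```text
clock: 18.1
tcp_pos: [0.5942, -0.0005, 0.1765]
tcp_rot: [-180.0, 0.0, 2.0]
ft_force: [-0.2, 0.3, -2.1]
width: 0.0319
```

Request:
servo_tool --pt "0.031 0 0 0.002 0 0 0" --pt "0.031 0 0 0.002 0 0 0" --pt "0.031 0 0 0 0 0 0"

```text
clock: 18.48
tcp_pos: [0.594, -0.0006, 0.1723]
tcp_rot: [-180.0, 0.0, 2.0]
ft_force: [0.2, -0.3, -2.2]
width: 0.0317
```

Request:
servo_tool --pt "0.031 0 0 0.002 0 0 0" --pt "0.031 0 0 0.002 0 0 0" --pt "0.031 0 0 0.002 0 0 0" --pt "0.031 0 0 0.002 0 0 0" --pt "0.031 0 0 0 0 0 0"

```text
clock: 19.1
tcp_pos: [0.5941, -0.0006, 0.1643]
tcp_rot: [-180.0, 0.0, 2.0]
ft_force: [0.9, -1.1, -2.2]
width: 0.0317
```

```bash
python3 - <<'E'
from h import *
go([.5948,-.0003,.1875],2)
o=r.observe();d=snap('wrist','14');snap('scene','14')
f=cv2.imread('pics/wrist_14.png');g=cv2.imread('pics/scene_14.png')
a=cv2.resize(f[160:270,220:330],(550,550),interpolation=cv2.INTER_CUBIC)
b=cv2.resize(g[150:270,240:310],(245,420),interpolation=cv2.INTER_CUBIC)
cv2.imwrite('pics/c14.png',np.hstack([a,np.pad(b,((0,130),(0,0),(0,0)))]))
E
```

```text
at [ 0.5941 -0.0006  0.1643] [-1.80e+02  3.00e-02  2.01e+00] w 0.0317 F [ 0.94 -1.13 -2.24] clk 19.1
TURN [-0.    0.03  0.01] SHIFTmm [  0.7   -0.24 -23.16]
```

View pics/c14.png

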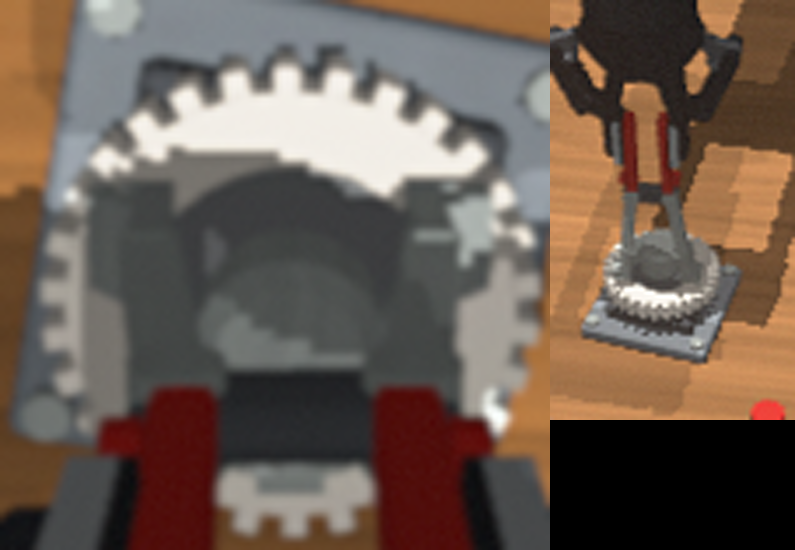

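The ring is around the shaft with no contact force. I'll continue slowly to feel for the gear and its stop.

Request:
servo_tool --pt "0.031 0 0 0.001 0 0 0" --pt "0.031 0 0 0.001 0 0 0" --pt "0.031 0 0 0.001 0 0 0" --pt "0.031 0 0 0.001 0 0 0" --pt "0.031 0 0 0.001 0 0 0" --pt "0.031 0 0 0.001 0 0 0"

```text
clock: 19.95
tcp_pos: [0.5943, -0.0006, 0.1585]
tcp_rot: [-180.0, 0.0, 2.0]
ft_force: [0.1, -0.1, -0.6]
width: 0.0319
```

Request:
servo_tool --pt "0.031 0 0 0.001 0 0 0" --pt "0.031 0 0 0.001 0 0 0"

```text
clock: 20.2
tcp_pos: [0.5942, -0.0006, 0.1566]
tcp_rot: [180.0, 0.0, 2.0]
ft_force: [-0.4, 0.1, -1.1]
width: 0.0317
```

Request:
servo_tool --pt "0.031 0 0 0.001 0 0 0" --pt "0.031 0 0 0 0 0 0"

```text
clock: 20.45
tcp_pos: [0.5944, -0.0006, 0.1558]
tcp_rot: [180.0, -0.0, 2.0]
ft_force: [0.1, -0.0, -0.3]
width: 0.0316
```

Request:
servo_tool --pt "0.031 0 0 0.001 0 0 0" --pt "0.031 0 0 0 0 0 0"

```text
clock: 20.7
tcp_pos: [0.5944, -0.0006, 0.1548]
tcp_rot: [180.0, -0.0, 2.0]
ft_force: [0.1, -0.2, 0.9]
width: 0.0316
```

Request:
servo_tool --pt "0.031 0 0 0.0007 0 0 0" --pt "0.031 0 0 0 0 0 0"

```text
clock: 20.95
tcp_pos: [0.5944, -0.0006, 0.1539]
tcp_rot: [180.0, -0.0, 2.0]
ft_force: [-0.5, -0.4, 0.6]
width: 0.0315
```

Request:
servo_tool --pt "0.031 0 0 0.0007 0 0 0" --pt "0.031 0 0 0 0 0 0"

```text
clock: 21.2
tcp_pos: [0.5944, -0.0006, 0.1532]
tcp_rot: [180.0, -0.0, 2.0]
ft_force: [1.1, -0.2, 0.2]
width: 0.0315
```

Request:
servo_tool --pt "0.031 0 0 0.0007 0 0 0" --pt "0.031 0 0 0 0 0 0"

```text
clock: 21.45
tcp_pos: [0.5943, -0.0006, 0.1524]
tcp_rot: [-180.0, -0.0, 2.0]
ft_force: [1.0, 0.6, 0.1]
width: 0.0315
```

```bash
python3 - <<'E'
from h import *
go([.5948,-.0003,.1875],2)
o=r.observe();d=snap('wrist','15');snap('scene','15')
f=cv2.imread('pics/wrist_15.png');g=cv2.imread('pics/scene_15.png')
a=cv2.resize(f[160:270,220:330],(550,550),interpolation=cv2.INTER_CUBIC)
b=cv2.resize(g[150:270,240:310],(245,420),interpolation=cv2.INTER_CUBIC)
cv2.imwrite('pics/c15.png',np.hstack([a,np.pad(b,((0,130),(0,0),(0,0)))]))
E
```

```text
at [ 0.5943 -0.0006  0.1524] [-180.   -0.    2.] w 0.0315 F [0.96 0.65 0.15] clk 21.45
TURN [-0. -0.  0.] SHIFTmm [  0.55  -0.29 -35.08]
```

View pics/c15.png

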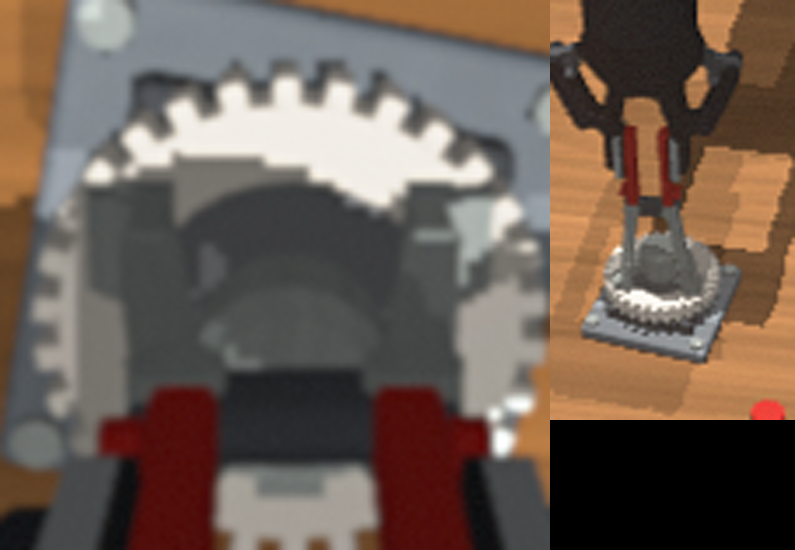

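The ring is resting on the gear and pushing it down with about 2 N. The stop hasn't been reached, so I'll continue.

Request:
servo_tool --pt "0.031 0 0 0.0006 0 0 0" --pt "0.031 0 0 0 0 0 0"

```text
clock: 21.8
tcp_pos: [0.5944, -0.0006, 0.1522]
tcp_rot: [180.0, -0.0, 2.0]
ft_force: [-0.7, 0.2, 2.9]
width: 0.0316
```

Request:
servo_tool --pt "0.031 0 0 0.0006 0 0 0" --pt "0.031 0 0 0 0 0 0"

```text
clock: 22.05
tcp_pos: [0.5945, -0.0006, 0.1521]
tcp_rot: [180.0, -0.1, 2.0]
ft_force: [-0.8, 0.7, 6.2]
width: 0.0314
```

Request:
servo_tool --pt "0.031 0 0 0.0005 0 0 0" --pt "0.031 0 0 0 0 0 0"

```text
clock: 22.3
tcp_pos: [0.5947, -0.0006, 0.152]
tcp_rot: [180.0, -0.1, 2.0]
ft_force: [-1.5, 0.8, 8.0]
width: 0.032
```

The stop is reached: z stalls at 0.152 with about 10 N. Now I'll open gradually so the ring closes, adding small downward corrections because the pads draw back as they open.

Request:
servo_tool --pt "0.034 0 0 0 0 0 0" --pt "0.036 0 0 0 0 0 0" --pt "0.036 0 0 0 0 0 0"

```text
clock: 22.68
tcp_pos: [0.5949, -0.0008, 0.1513]
tcp_rot: [180.0, -0.1, 2.0]
ft_force: [-0.2, -0.7, 5.6]
width: 0.036
```

Request:
servo_tool --pt "0.038 0 0 0 0 0 0" --pt "0.04 0 0 0 0 0 0" --pt "0.04 0 0 0 0 0 0"

```text
clock: 23.05
tcp_pos: [0.5944, -0.0005, 0.1509]
tcp_rot: [-180.0, -0.0, 2.0]
ft_force: [0.1, 0.3, 4.9]
width: 0.0401
```

Request:
servo_tool --pt "0.042 0 0 0.0003 0 0 0" --pt "0.044 0 0 0 0 0 0" --pt "0.044 0 0 0 0 0 0"

```text
clock: 23.42
tcp_pos: [0.5942, -0.0006, 0.1503]
tcp_rot: [-180.0, 0.0, 2.0]
ft_force: [0.1, 1.0, 3.2]
width: 0.0438
```

Request:
servo_tool --pt "0.046 0 0 0.0005 0 0 0" --pt "0.048 0 0 0 0 0 0" --pt "0.048 0 0 0 0 0 0"

```text
clock: 23.8
tcp_pos: [0.5939, -0.0005, 0.1496]
tcp_rot: [-180.0, 0.1, 2.0]
ft_force: [1.0, 1.1, 0.5]
width: 0.0479
```

```bash
python3 - <<'E'
from h import *
go([.5948,-.0003,.1875],2)
o=r.observe();d=snap('wrist','16');snap('scene','16')
f=cv2.imread('pics/wrist_16.png');g=cv2.imread('pics/scene_16.png')
a=cv2.resize(f[160:270,220:330],(550,550),interpolation=cv2.INTER_CUBIC)
b=cv2.resize(g[150:270,240:310],(245,420),interpolation=cv2.INTER_CUBIC)
cv2.imwrite('pics/c16.png',np.hstack([a,np.pad(b,((0,130),(0,0),(0,0)))]))
E
```

```text
at [ 5.939e-01 -5.000e-04  1.496e-01] [-1.7999e+02  5.0000e-02  2.0100e+00] w 0.0479 F [1.02 1.13 0.51] clk 23.8
TURN [-0.01  0.05  0.01] SHIFTmm [  0.9   -0.2  -37.93]
```

View pics/c16.png

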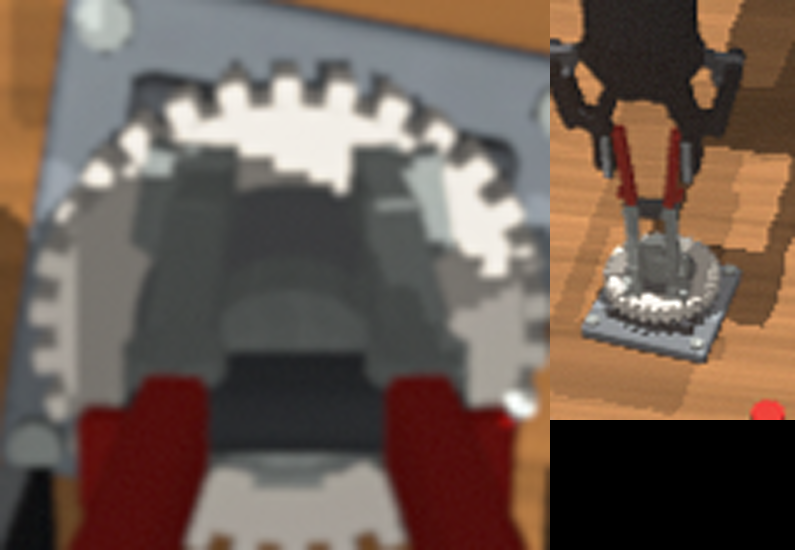

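The ring is closing. Its lugs carry the tips forward by about 6 mm, tilting the pliers slightly, so I'll follow in +x while opening further.

Request:
servo_tool --pt "0.048 0.0015 0 0.0004 0 0 0" --pt "0.048 0.0015 0 0.0002 0 0 0" --pt "0.048 0.0015 0 0 0 0 0" --pt "0.048 0.001 0 0 0 0 0" --pt "0.048 0 0 0 0 0 0"

```text
clock: 24.52
tcp_pos: [0.5999, -0.0004, 0.1496]
tcp_rot: [180.0, -0.0, 2.0]
ft_force: [-0.1, 1.5, 4.1]
width: 0.0483
```

Request:
servo_tool --pt "0.05 0.0005 0 0.0003 0 0 0" --pt "0.052 0.0005 0 0.0003 0 0 0" --pt "0.052 0 0 0 0 0 0"

```text
clock: 24.9
tcp_pos: [0.6007, -0.0004, 0.1486]
tcp_rot: [180.0, 0.0, 2.0]
ft_force: [-0.0, 0.1, 1.4]
width: 0.052
```

```bash
python3 - <<'E'
from h import *
go([.5948,-.0003,.1875],2)
o=r.observe();d=snap('wrist','17');snap('scene','17')
f=cv2.imread('pics/wrist_17.png');g=cv2.imread('pics/scene_17.png')
a=cv2.resize(f[160:270,220:330],(550,550),interpolation=cv2.INTER_CUBIC)
b=cv2.resize(g[150:270,240:310],(245,420),interpolation=cv2.INTER_CUBIC)
cv2.imwrite('pics/c17.png',np.hstack([a,np.pad(b,((0,130),(0,0),(0,0)))]))
E
```

```text
at [ 6.007e-01 -4.000e-04  1.486e-01] [1.8e+02 1.0e-02 2.0e+00] w 0.052 F [-0.02  0.1   1.37] clk 24.9
TURN [0.   0.01 0.  ] SHIFTmm [ -5.89  -0.32 -38.85]
```

View pics/c17.png

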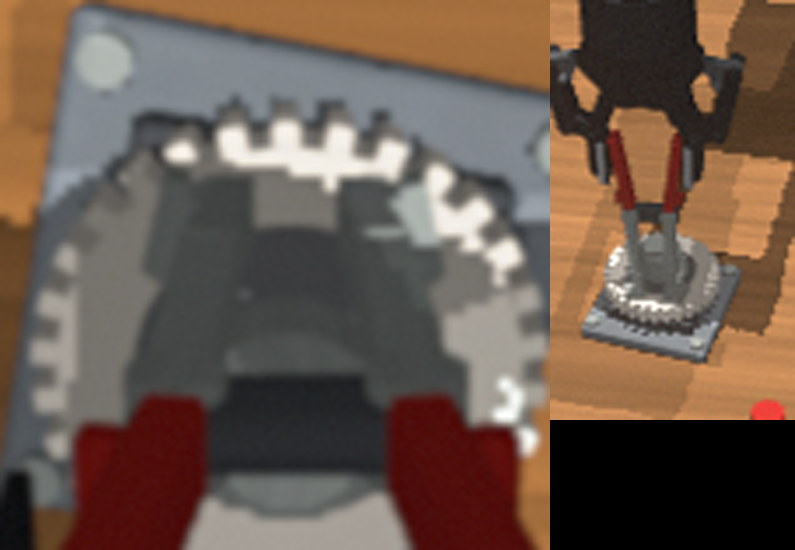

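Request:
servo_tool --pt "0.054 0.0003 0 0.0003 0 0 0" --pt "0.056 0.0003 0 0.0003 0 0 0" --pt "0.058 0 0 0.0002 0 0 0" --pt "0.059 0 0 0 0 0 0" --pt "0.059 0 0 0 0 0 0"

```text
clock: 25.62
tcp_pos: [0.6013, -0.0003, 0.1479]
tcp_rot: [-180.0, 0.0, 2.0]
ft_force: [0.9, -0.2, -1.9]
width: 0.0592
```

```bash
python3 - <<'E'
from h import *
go([.5948,-.0003,.1875],2)
o=r.observe();d=snap('wrist','18');snap('scene','18')
f=cv2.imread('pics/wrist_18.png');g=cv2.imread('pics/scene_18.png')
a=cv2.resize(f[160:270,220:330],(550,550),interpolation=cv2.INTER_CUBIC)
b=cv2.resize(g[150:270,240:310],(245,420),interpolation=cv2.INTER_CUBIC)
cv2.imwrite('pics/c18.png',np.hstack([a,np.pad(b,((0,130),(0,0),(0,0)))]))
E
```

```text
at [ 6.013e-01 -3.000e-04  1.479e-01] [-1.80e+02  1.00e-02  2.01e+00] w 0.0592 F [ 0.91 -0.15 -1.89] clk 25.62
TURN [-0.    0.01  0.01] SHIFTmm [ -6.48  -0.27 -39.59]
```

View pics/c18.png

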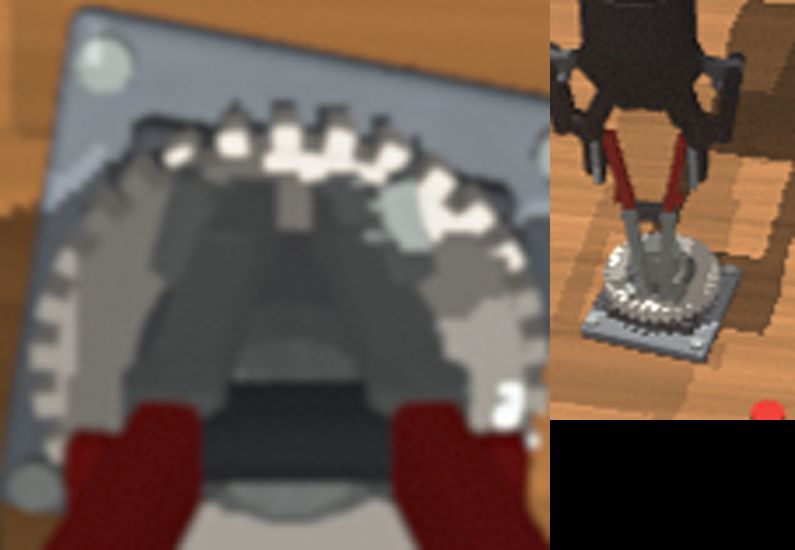

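The ring has closed and the tips have pulled away inwards. I'll open to 61 mm and lift carefully, watching for any snag.

Request:
servo_tool --pt "0.061 0 0 0 0 0 0" --pt "0.061 0 0 -0.001 0 0 0" --pt "0.061 0 0 -0.001 0 0 0" --pt "0.061 0 0 0 0 0 0"

```text
clock: 26.22
tcp_pos: [0.6015, -0.0003, 0.1502]
tcp_rot: [180.0, -0.0, 2.0]
ft_force: [0.1, 0.2, -1.3]
width: 0.0611
```

Request:
servo_tool --pt "0.061 0 0 -0.001 0 0 0" --pt "0.061 0 0 -0.001 0 0 0" --pt "0.061 0 0 0 0 0 0"

```text
clock: 26.6
tcp_pos: [0.6015, -0.0004, 0.1521]
tcp_rot: [180.0, -0.0, 2.0]
ft_force: [-0.3, 0.6, -1.3]
width: 0.0609
```

```bash
python3 - <<'E'
from h import *
go([.5948,-.0003,.1875],2)
o=r.observe();d=snap('wrist','19');snap('scene','19')
f=cv2.imread('pics/wrist_19.png');g=cv2.imread('pics/scene_19.png')
a=cv2.resize(f[160:270,220:330],(550,550),interpolation=cv2.INTER_CUBIC)
b=cv2.resize(g[150:270,240:310],(245,420),interpolation=cv2.INTER_CUBIC)
cv2.imwrite('pics/c19.png',np.hstack([a,np.pad(b,((0,130),(0,0),(0,0)))]))
E
```

```text
at [ 6.015e-01 -4.000e-04  1.521e-01] [ 1.80e+02 -2.00e-02  2.01e+00] w 0.0609 F [-0.32  0.58 -1.33] clk 26.6
TURN [ 0.   -0.02  0.01] SHIFTmm [ -6.65  -0.29 -35.36]
```

View pics/c19.png

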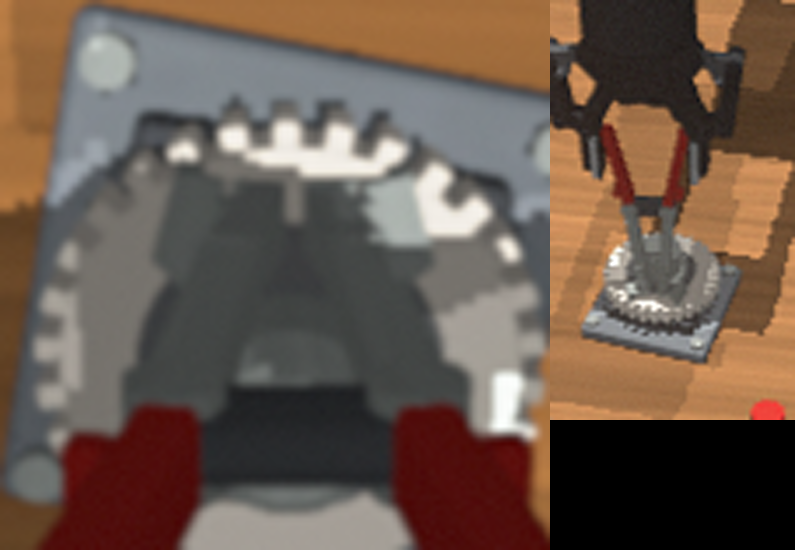

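There's no snag (−1.3 N is just the pliers). I'll lift clear.

Request:
servo_tool --pt "0.061 0 0 -0.002 0 0 0" --pt "0.061 0 0 -0.003 0 0 0" --pt "0.061 0 0 -0.004 0 0 0" --pt "0.061 0 0 -0.006 0 0 0" --pt "0.061 0 0 -0.01 0 0 0" --pt "0.061 0 0 -0.015 0 0 0" --pt "0.061 0 0 -0.015 0 0 0" --pt "0.061 0 0 -0.008 0 0 0" --pt "0.061 0 0 0 0 0 0"

```text
clock: 27.82
tcp_pos: [0.6019, -0.0004, 0.2161]
tcp_rot: [180.0, -0.1, 2.0]
ft_force: [-0.5, -1.2, -2.3]
width: 0.0611
```

```bash
python3 - <<'E'
from h import *
go([.5948,-.0003,.1875],2)
o=r.observe();d=snap('wrist','20');snap('scene','20')
f=cv2.imread('pics/wrist_20.png');g=cv2.imread('pics/scene_20.png')
a=cv2.resize(f[140:270,215:345],(550,550),interpolation=cv2.INTER_CUBIC)
b=cv2.resize(g[150:270,240:310],(245,420),interpolation=cv2.INTER_CUBIC)
cv2.imwrite('pics/c20.png',np.hstack([a,np.pad(b,((0,130),(0,0),(0,0)))]))
E
```

```text
at [ 6.019e-01 -4.000e-04  2.161e-01] [ 1.7999e+02 -1.1000e-01  2.0100e+00] w 0.0611 F [-0.49 -1.24 -2.35] clk 27.82
TURN [ 0.01 -0.11  0.01] SHIFTmm [-7.09 -0.3  28.63]
```

View pics/c20.png

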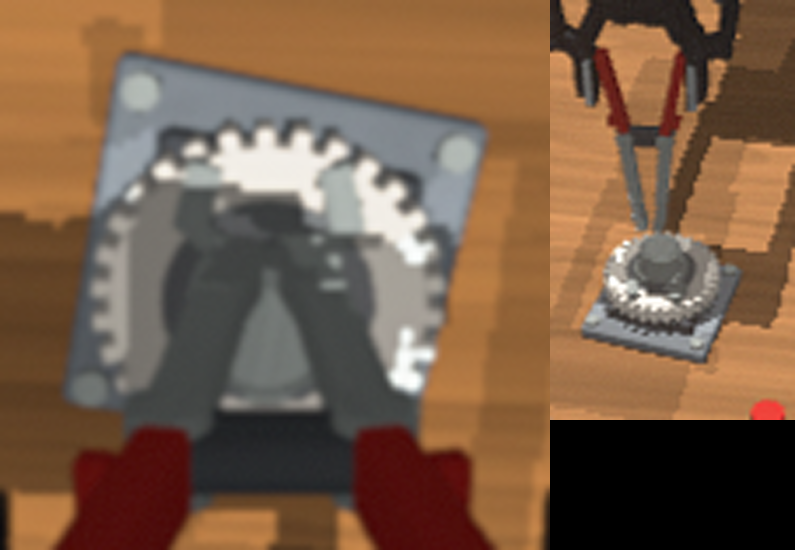

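The pliers are free. I'll back off so I can inspect the ring.

Request:
servo_tool --pt "0.061 -0.01 0 0 0 0 0" --pt "0.061 -0.02 0 0 0 0 0" --pt "0.061 -0.025 0 0 0 0 0" --pt "0.061 -0.025 0 0 0 0 0" --pt "0.061 -0.02 0 0 0 0 0" --pt "0.061 -0.01 0 0 0 0 0" --pt "0.061 0 0 0 0 0 0" --pt "0.061 0 0 0 0 0 0"

```text
clock: 28.92
tcp_pos: [0.4924, -0.0042, 0.2152]
tcp_rot: [180.0, -0.1, 2.0]
ft_force: [-0.1, 0.8, -1.6]
width: 0.061
```

```bash
python3 - <<'E'
from h import *
o=r.observe();go([.48,0,.216],2);d=snap('wrist','21');W=wcloud(d,o)
np.savez('w21.npz',W=W,**{k:o[k] for k in('tcp_pos','tcp_rot')})
f=cv2.imread('pics/wrist_21.png')
a=cv2.resize(f[20:160,210:350],(560,560),interpolation=cv2.INTER_CUBIC)
b=cv2.resize(f[170:270,230:330],(240,240),interpolation=cv2.INTER_CUBIC)
cv2.imwrite('pics/c21.png',np.hstack([a,np.pad(b,((0,320),(0,0),(0,0)))]))
E
```

```text
at [ 0.4924 -0.0042  0.2152] [ 1.7999e+02 -7.0000e-02  2.0100e+00] w 0.061 F [-0.1   0.85 -1.6 ] clk 28.93
TURN [ 0.01 -0.07  0.01] SHIFTmm [-12.2   -4.66  -0.85]
```

View pics/c21.png

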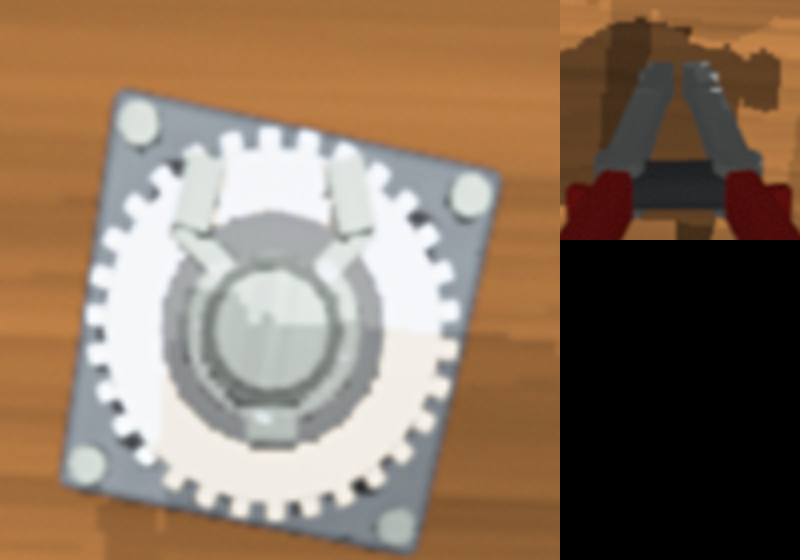

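```bash
python3 - <<'E'
from h import *
D=np.load('w21.npz');W=D['W'];o=dict(tcp_pos=D['tcp_pos'],tcp_rot=D['tcp_rot']);d=dict(np.load('wrist_21.npz'))
c=lambda x,y:(210+x/4,20+y/4)
L=wpix(d,o,[c(198,195),c(352,195)],.050);H=wpix(d,o,[c(271,427)],.045)[0];S=wpix(d,o,[c(271,328)],.067)[0]
m=L.mean(0);ax=(m-H)[:2];ax/=np.linalg.norm(ax);print(L,H,S,'sep',np.linalg.norm(L[0]-L[1])*1000)
org=H[:2]+ax*.0226;print('origin est from tab',org,'from lugs',m[:2]-ax*.0289,'shaft',S, 'tab-lug',np.linalg.norm((m-H)[:2]))
for n,p in dict(lugL=c(198,195),lugR=c(352,195),tab=c(271,430),armL=c(197,330),armR=c(348,330),gearF=c(270,160),gearL=c(140,330),gearR=c(420,330),gearB=c(270,480)).items():
    u,v=map(int,np.round(p));print(n,np.nanmedian(W[v-1:v+2,u-1:u+2,2]).round(4))
E
```

```text
[[ 0.60194663  0.01676927  0.05      ]
 [ 0.60314906 -0.01783355  0.05      ]] [ 0.551619   -0.00128048  0.045     ] [ 0.57386313 -0.00067343  0.067     ] sep 34.623707131044505
origin est from tab [ 0.57421656 -0.00094844] from lugs [ 0.57365097 -0.00095675] shaft [ 0.57386313 -0.00067343  0.067     ] tab-lug 0.05093434573431058
lugL 0.0502
lugR 0.049
tab 0.0447
armL 0.0444
armR 0.0447
gearF 0.0403
gearL 0.0406
gearR 0.0404
gearB 0.0404
```

The ring is closed (lug separation 34.6 mm against 34.3 mm at rest), flat, centred within 1 mm, and sits at z of about 0.0405 on the homed gear. Next the pliers go back to the holder.

```bash
python3 - <<'E'
from h import *
D=np.load('w21.npz');W=D['W'];o=dict(tcp_pos=D['tcp_pos'],tcp_rot=D['tcp_rot']);d=dict(np.load('wrist_21.npz'));R,t=TR(o)
T=(W-t)@R*1000
m=(T[...,2]>85)&(T[...,2]<112)&(abs(T[...,1])<25)&(abs(T[...,0])<30);ys,xs=np.where(m);print(ys.min(),ys.max(),xs.min(),xs.max())
for v in range(ys.min(),ys.min()+10,2):
    q=T[v][m[v]];print(v,q.min(0).round(1),q.max(0).round(1))
# same for wrist_5
d5=dict(np.load('wrist_5.npz'));
W5=np.load('w5.npz')['W'];t5=np.array([.4316,.2628,.2043]);R5=Ro.from_euler('xyz',[179.93,.08,-4.87],degrees=True).as_matrix();T5=(W5-t5)@R5*1000
m=(T5[...,2]>85)&(T5[...,2]<112)&(abs(T5[...,1])<25)&(abs(T5[...,0])<30);ys,xs=np.where(m);print(ys.min(),ys.max(),xs.min(),xs.max())
for v in range(ys.min(),ys.min()+10,2):
    q=T5[v][m[v]];print(v,q.min(0).round(1),q.max(0).round(1))
go([.530,-.241,.215],20.7)
E
```

```text
196 215 263 294
196 [  8.5 -10.1 100.9] [  9.3  10.1 103.7]
198 [  7.1 -10.1  95.2] [  9.2  11.5 102.8]
200 [  6.2 -11.9  89.6] [  9.2  11.9 100. ]
202 [  4.7 -11.9  85.7] [ 8.8 12.  99.3]
204 [ 2.9 -4.2 85.9] [ 7.1  5.  99.8]
201 221 257 290
201 [  4.3 -14.3 102.1] [  4.9   6.  103.9]
203 [  2.8 -14.3  96.2] [  4.9   6.  103.3]
205 [  1.3 -16.   90.5] [  5.    8.9 102.8]
207 [ -0.4 -16.7  85.7] [  5.    8.9 102.6]
209 [-2.3 -8.7 85.2] [  3.5   1.9 103. ]
at [ 0.4924 -0.0042  0.2151] [ 1.8e+02 -5.0e-02  2.0e+00] w 0.061 F [ 0.37 -0.09 -2.35] clk 28.98
TURN [ 1.00e-02 -5.00e-02 -1.87e+01] SHIFTmm [-4.8490e+01  2.3477e+02  7.0000e-02]
```

Request:
servo_tool --pt "0.061 -0.0005 0.01 0 0 0 -0.78" --pt "0.061 -0.001 0.0201 0 0 0 -1.56" --pt "0.061 -0.001 0.0201 0 0 0 -1.56" --pt "0.061 -0.001 0.0201 0 0 0 -1.56" --pt "0.061 -0.001 0.0201 0 0 0 -1.56" --pt "0.061 -0.001 0.0201 0 0 0 -1.56" --pt "0.061 -0.001 0.0201 0 0 0 -1.56" --pt "0.061 -0.001 0.0201 0 0 0 -1.56" --pt "0.061 -0.001 0.0201 0 0 0 -1.56" --pt "0.061 -0.001 0.0201 0 0 0 -1.56" --pt "0.061 -0.001 0.0201 0 0 0 -1.56" --pt "0.061 -0.001 0.0201 0 0 0 -1.56" --pt "0.061 -0.0005 0.01 0 0 0 -0.78" --pt "0.061 0 0 0 0 0 0" --pt "0.061 0 0 0 0 0 0"

```text
clock: 30.85
tcp_pos: [0.5235, -0.2417, 0.2148]
tcp_rot: [-179.9, 0.0, 20.7]
ft_force: [-0.2, -0.1, -2.7]
width: 0.0613
```

```bash
python3 - <<'E'
from h import *
go([.528,-.242,.18],20.7)
E
```

```text
at [ 0.5235 -0.2417  0.2148] [-1.7994e+02  2.0000e-02  2.0720e+01] w 0.0613 F [-0.21 -0.07 -2.67] clk 30.85
TURN [-0.06  0.02  0.02] SHIFTmm [ 4.08  1.85 34.81]
```

Next I'll hover with the tips about 15 mm above the holder and check.

Request:
servo_tool --pt "0.061 0.0021 0.0009 0.01 0 0 0" --pt "0.061 0.002 0.0009 0.015 0 0 0" --pt "0.061 0 0 0.015 0 0 0" --pt "0.061 0 0 0 0 0 0"

```text
clock: 31.35
tcp_pos: [0.5269, -0.2416, 0.1727]
tcp_rot: [-179.8, 0.2, 20.7]
ft_force: [0.3, 0.3, -0.9]
width: 0.0608
```

```bash
python3 - <<'E'
from h import *
o=r.observe();go([.528,-.242,.18],20.7);d=snap('wrist','22');snap('scene','22');W=wcloud(d,o);R,t=TR(o)
T=(W-t)@R*1000
near=(W[...,2]>.050)&(W[...,2]<.0575)&(abs(T[...,0])<40)&(abs(T[...,1])<50)
P=T[near];print('holder rim tool',P.min(0),P.max(0),cv2.minAreaRect(P[:,:2].astype(np.float32)))
m=(T[...,2]>95)&(T[...,2]<106)&(abs(T[...,1])<20)&(T[...,0]>-10)&(T[...,0]<15);P=T[m];print('tips',P.min(0),P.max(0))
f=cv2.imread('pics/wrist_22.png');g=cv2.imread('pics/scene_22.png')
a=cv2.resize(f[140:270,215:345],(550,550),interpolation=cv2.INTER_CUBIC)
b=cv2.resize(g[130:250,150:220],(245,420),interpolation=cv2.INTER_CUBIC)
cv2.imwrite('pics/c22.png',np.hstack([a,np.pad(b,((0,130),(0,0),(0,0)))]))
E
```

```text
at [ 0.5269 -0.2416  0.1727] [-179.8     0.18   20.74] w 0.0608 F [ 0.27  0.29 -0.94] clk 31.35
TURN [-0.2   0.18  0.04] SHIFTmm [ 0.86  0.75 -7.29]
holder rim tool [-20.63665941 -29.03204069 115.97364377] [ 27.97517638  34.9877277  122.79704492] ((3.7039108276367188, 2.9807605743408203), (48.56949996948242, 64.02400970458984), 0.1557508111000061)
tips [ -5.32270831 -10.08863268  95.04864521] [  7.41092152   9.35555499 104.01726295]
```

View pics/c22.png

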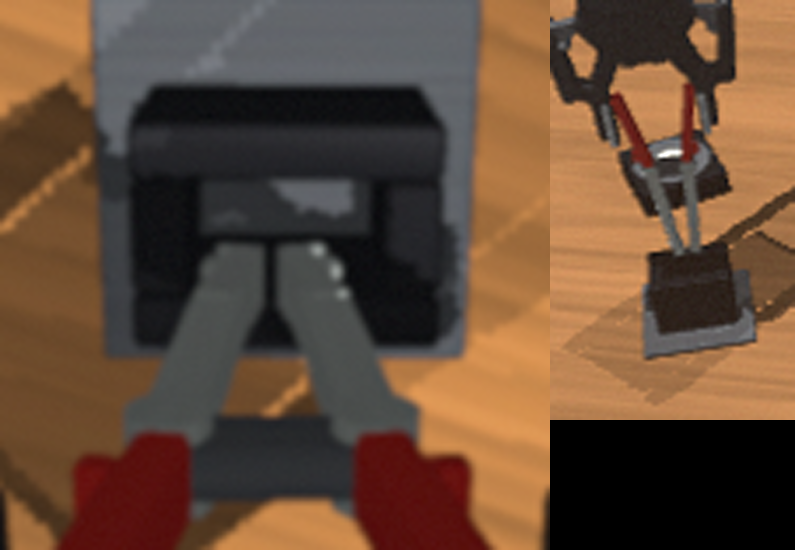

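The pocket centre is at tool (3.7, 3.0) and the tips at about (1.8, 0). I'll shift and lower.

Request:
servo_tool --pt "0.061 0.0018 0.0032 0 0 0 0" --pt "0.061 0 0 0.006 0 0 0" --pt "0.061 0 0 0.008 0 0 0" --pt "0.061 0 0 0.008 0 0 0" --pt "0.061 0 0 0.004 0 0 0" --pt "0.061 0 0 0 0 0 0"

```text
clock: 32.2
tcp_pos: [0.5308, -0.2447, 0.1484]
tcp_rot: [-179.9, 0.0, 20.7]
ft_force: [-0.5, 0.8, -1.9]
width: 0.0612
```

```bash
python3 - <<'E'
from h import *
o=r.observe();go([.528,-.242,.1097],20.7);d=snap('wrist','23');snap('scene','23')
f=cv2.imread('pics/wrist_23.png');g=cv2.imread('pics/scene_23.png')
a=cv2.resize(f[140:270,215:345],(550,550),interpolation=cv2.INTER_CUBIC)
b=cv2.resize(g[130:250,150:220],(245,420),interpolation=cv2.INTER_CUBIC)
cv2.imwrite('pics/c23.png',np.hstack([a,np.pad(b,((0,130),(0,0),(0,0)))]))
E
```

```text
at [ 0.5308 -0.2447  0.1484] [-1.7995e+02  5.0000e-02  2.0730e+01] w 0.0612 F [-0.48  0.78 -1.87] clk 32.2
TURN [-0.05  0.05  0.03] SHIFTmm [-1.7  -3.53 38.7 ]
```

View pics/c23.png

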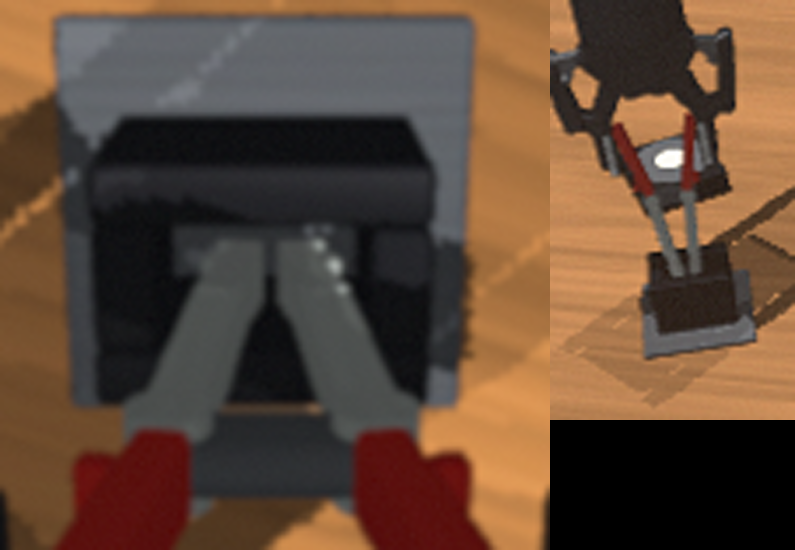

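The tips are inside the pocket with nothing touching. I'll lower to the floor.

Request:
servo_tool --pt "0.061 0 0 0.006 0 0 0" --pt "0.061 0 0 0.008 0 0 0" --pt "0.061 0 0 0.008 0 0 0" --pt "0.061 0 0 0.007 0 0 0" --pt "0.061 0 0 0.004 0 0 0" --pt "0.061 0 0 0 0 0 0"

```text
clock: 33.05
tcp_pos: [0.531, -0.2448, 0.1155]
tcp_rot: [-180.0, 0.0, 20.7]
ft_force: [0.6, 0.1, -0.3]
width: 0.061
```

Request:
servo_tool --pt "0.061 0 0 0.002 0 0 0" --pt "0.061 0 0 0.001 0 0 0" --pt "0.061 0 0 0 0 0 0"

```text
clock: 33.42
tcp_pos: [0.5312, -0.2449, 0.1131]
tcp_rot: [180.0, -0.0, 20.7]
ft_force: [0.3, -0.3, -1.3]
width: 0.061
```

Request:
servo_tool --pt "0.061 0 0 0.001 0 0 0" --pt "0.061 0 0 0 0 0 0"

```text
clock: 33.67
tcp_pos: [0.5312, -0.2449, 0.112]
tcp_rot: [-180.0, 0.0, 20.7]
ft_force: [1.0, -0.5, -1.0]
width: 0.0609
```

Request:
servo_tool --pt "0.061 0 0 0.001 0 0 0" --pt "0.061 0 0 0.0005 0 0 0" --pt "0.061 0 0 0 0 0 0"

```text
clock: 34.05
tcp_pos: [0.5311, -0.2449, 0.1104]
tcp_rot: [-180.0, 0.0, 20.7]
ft_force: [0.3, 0.3, -1.8]
width: 0.0609
```

Request:
servo_tool --pt "0.061 0 0 0.0008 0 0 0" --pt "0.061 0 0 0 0 0 0"

```text
clock: 34.3
tcp_pos: [0.5314, -0.245, 0.1099]
tcp_rot: [180.0, -0.0, 20.7]
ft_force: [0.8, -0.1, -0.1]
width: 0.061
```

```bash
python3 - <<'E'
from h import *
o=r.observe();go([.528,-.242,.1097],20.7);d=snap('wrist','24');snap('scene','24')
f=cv2.imread('pics/wrist_24.png');g=cv2.imread('pics/scene_24.png')
a=cv2.resize(f[140:400,150:410],(550,550),interpolation=cv2.INTER_CUBIC)
b=cv2.resize(g[130:250,150:220],(245,420),interpolation=cv2.INTER_CUBIC)
cv2.imwrite('pics/c24.png',np.hstack([a,np.pad(b,((0,130),(0,0),(0,0)))]))
E
```

```text
at [ 0.5314 -0.245   0.1099] [ 1.7998e+02 -2.0000e-02  2.0730e+01] w 0.061 F [ 0.8  -0.1  -0.08] clk 34.3
TURN [ 0.02 -0.02  0.03] SHIFTmm [-2.08 -3.98  0.19]
```

View pics/c24.png

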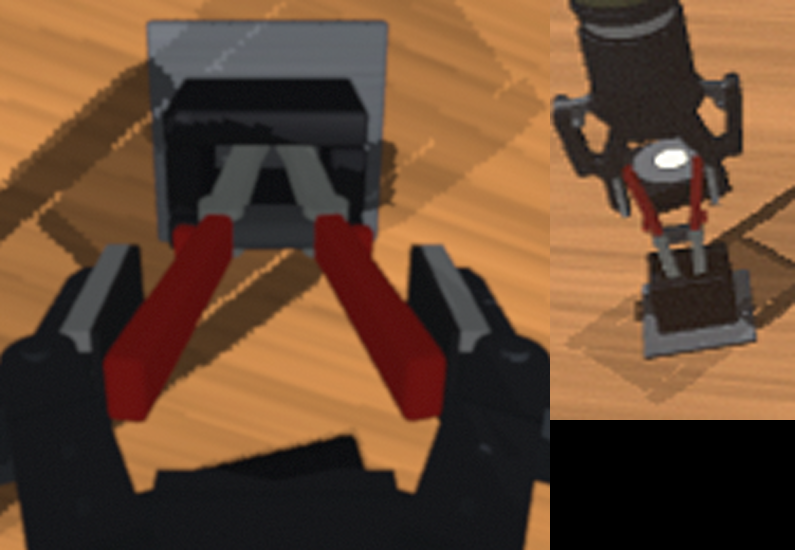

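Request:
servo_tool --pt "0.061 0 0 0.0007 0 0 0" --pt "0.061 0 0 0 0 0 0"

```text
clock: 34.65
tcp_pos: [0.5317, -0.2452, 0.1096]
tcp_rot: [179.9, -0.1, 20.7]
ft_force: [0.8, 0.1, 3.5]
width: 0.0615
```

Request:
servo_tool --pt "0.061 0 0 0.0005 0 0 0" --pt "0.061 0 0 0 0 0 0"

```text
clock: 34.9
tcp_pos: [0.5313, -0.245, 0.1087]
tcp_rot: [180.0, -0.0, 20.7]
ft_force: [-0.1, 0.3, 3.7]
width: 0.0609
```

The tips are on the pocket floor. I'll release slowly.

Request:
servo_tool --pt "0.063 0 0 0 0 0 0" --pt "0.065 0 0 0 0 0 0" --pt "0.067 0 0 0 0 0 0" --pt "0.07 0 0 0 0 0 0" --pt "0.076 0 0 0 0 0 0" --pt "0.085 0 0 0 0 0 0" --pt "0.085 0 0 0 0 0 0" --pt "0.085 0 0 0 0 0 0"

```text
clock: 35.9
tcp_pos: [0.5312, -0.2449, 0.1085]
tcp_rot: [180.0, -0.0, 20.7]
ft_force: [-0.2, -0.1, -0.5]
width: 0.0848
```

```bash
python3 - <<'E'
from h import *
o=r.observe();go([.528,-.242,.1097],20.7);d=snap('wrist','25');snap('scene','25')
f=cv2.imread('pics/wrist_25.png');g=cv2.imread('pics/scene_25.png')
a=cv2.resize(f[140:400,150:410],(550,550),interpolation=cv2.INTER_CUBIC)
b=cv2.resize(g[130:250,150:220],(245,420),interpolation=cv2.INTER_CUBIC)
cv2.imwrite('pics/c25.png',np.hstack([a,np.pad(b,((0,130),(0,0),(0,0)))]))
E
```

```text
at [ 0.5312 -0.2449  0.1085] [180.    -0.    20.73] w 0.0848 F [-0.2  -0.11 -0.52] clk 35.9
TURN [ 0.   -0.    0.03] SHIFTmm [-1.98 -3.86 -1.16]
```

View pics/c25.png

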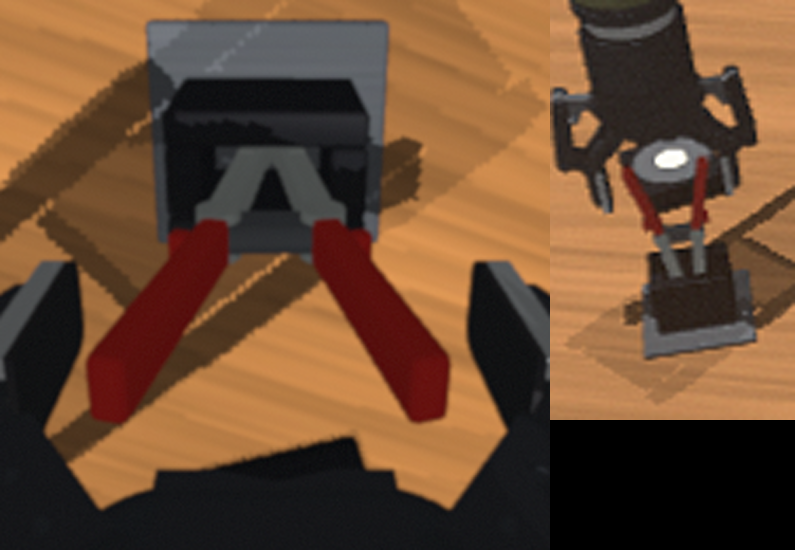

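The pliers are released and standing, with clearance on both sides. I'll retreat straight up.

Request:
servo_tool --pt "0.085 0 0 -0.004 0 0 0" --pt "0.085 0 0 -0.01 0 0 0" --pt "0.085 0 0 -0.016 0 0 0" --pt "0.085 0 0 -0.02 0 0 0" --pt "0.085 0 0 -0.02 0 0 0" --pt "0.085 0 0 -0.02 0 0 0" --pt "0.085 0 0 -0.02 0 0 0" --pt "0.085 0 0 -0.02 0 0 0" --pt "0.085 0 0 -0.01 0 0 0" --pt "0.085 0 0 0 0 0 0" --pt "0.085 0 0 0 0 0 0"

```text
clock: 37.38
tcp_pos: [0.5307, -0.2447, 0.2479]
tcp_rot: [-179.9, 0.0, 20.7]
ft_force: [0.2, -0.3, 0.2]
width: 0.085
```

```bash
python3 - <<'E'
from h import *
o=r.observe();go([.528,-.242,.25],20.7);d=snap('wrist','26');snap('scene','26');snap('top','26');W=wcloud(d,o)
f_=d['frame'].astype(int);m=(f_[...,0]>f_[...,1]+80)&(W[...,2]>.135)&(W[...,2]<.17);P=W[m];print(cv2.minAreaRect((P[:,:2]*1000).astype(np.float32)),P[:,2].max(),m.sum())
near=(abs(W[...,0]-.53)<.06)&(abs(W[...,1]+.24)<.06);P=W[near&(W[...,2]>.05)&(W[...,2]<.06)];print(cv2.minAreaRect((P[:,:2]*1000).astype(np.float32)))
m=(f_.max(-1)<90)&near&(W[...,2]>.078)&(W[...,2]<.098);P=W[m];print('plate',P.mean(0),m.sum())
f=cv2.imread('pics/wrist_26.png');g=cv2.imread('pics/scene_26.png')
a=cv2.resize(f[110:240,215:345],(500,500),interpolation=cv2.INTER_CUBIC)
b=cv2.resize(g[130:260,150:310],(300,244),interpolation=cv2.INTER_CUBIC)
cv2.imwrite('pics/c26.png',np.hstack([a,np.pad(b,((0,256),(0,0),(0,0)))]))
E
```

```text
at [ 0.5307 -0.2447  0.2479] [-1.7995e+02  5.0000e-02  2.0720e+01] w 0.085 F [ 0.23 -0.27  0.19] clk 37.38
TURN [-0.05  0.05  0.02] SHIFTmm [-1.59 -3.44 -2.09]
((532.1846923828125, -244.72157287597656), (9.977712631225586, 63.416500091552734), 24.106172561645508) 0.1535041481805083 115
((531.49462890625, -242.57618713378906), (46.8763542175293, 64.034423828125), 20.56791877746582)
plate [ 0.53161213 -0.24236371  0.09102403] 312
```

View pics/c26.png

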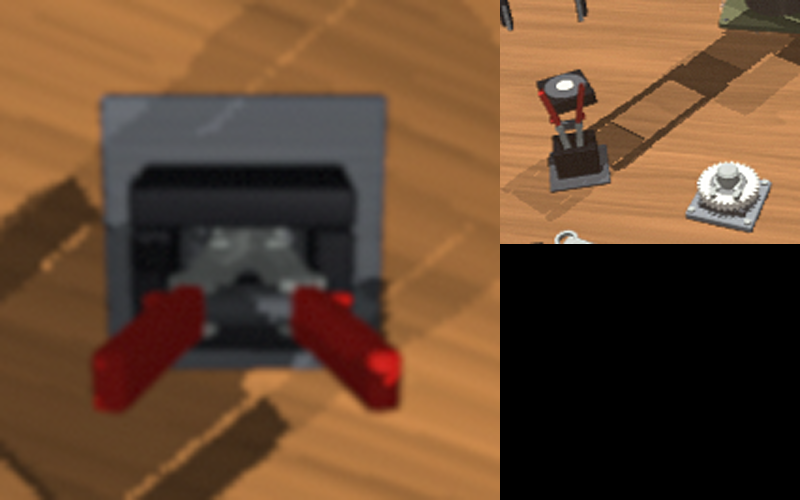

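View pics/top_26.png

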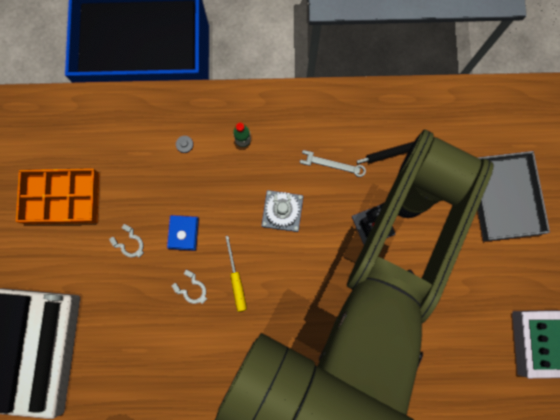

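Everything is in place: the handle tops are at 0.1535 m (as at the start), the pliers are within 3 mm of the holder axis, and the bystanders I can see haven't moved. I'll hand in.

```bash
python3 -c "
from rig import r
print(r.close_job())"
```

```text
the job is handed in; nothing more can be done
None
```

The retaining ring is closed in the shaft's groove with the gear fully home, and the pliers are back upright in their holder. I handed the job in at about 37.5 s; no verdict was reported.

- **What I did:** I squeezed the pliers to their stop in the ring's gap and lifted the ring off the blue stand. I lowered it over the shaft, where it pushed the gear down with about 2–3 N. At the stop I pressed with about 10 N at most, then opened the pliers slowly so the ring closed.
- **Ring:**
  - It is closed: the lugs are 34.6 mm apart, against 34.3 mm before I spread it.
  - It is centred on the shaft within about 1 mm.
  - It is flat to about 1 mm across, by the depth readings.
  - It sits about 40.5 mm above the bench, on the gear.
- **Pliers:** They stand released in the holder, within about 3 mm of its centre. Their handle tops are at the same height as at the start, and the gripper is well clear of everything.
- **Bystanders:** Those I could see in the last top view had not moved. The arm hid the fan there, but the final scene-camera crop shows it still beside the holder.
- **Unexpected:** As the ring closed, it drew the tips forward and tilted the pliers slightly in the grip. I followed with the arm and corrected the offset when putting them back. No checks failed or disagreed at the end.

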